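# Set the washing-up out to drain

## Task

Set the washed things out to air-dry: slide both upturned bowls along the counter, without lifting or tipping them, until they are wholly on the grooved draining area, and balance both round jar lids level and centred each on top of the upturned bowl of its own colour. Stand each rectangular clip-on lid that is there upright on one of its thin edges, free-standing, on the same draining area, and leave the jug, the closed food container and the tongs where they are.

Things in the scene. Friction and masses are not known exactly. Their poses are not given: they have to be found in the camera images.
- drain: draining area of the steel counter: a grey rectangle with dark grooves and a thin blue border, 260 mm (x) by 300 mm (y), flush with the counter (no step); origin at its centre at counter height, x away from the robot, z up
- bowl_yellow: upturned round yellow bowl standing on its rim, loose, 112 mm across at the rim and 52 mm high (too wide to grip), about 0.45 kg. Its outside is a smooth dome: a half-ellipsoid whose top is at 52 mm, with a radius of curvature of about 65 mm there. Origin at the centre of the rim, on the counter; z up through the top of the dome
- bowl_blue: upturned round blue bowl standing on its rim, loose, 112 mm across at the rim and 52 mm high (too wide to grip), about 0.45 kg. Its outside is a smooth dome: a half-ellipsoid whose top is at 52 mm, with a radius of curvature of about 65 mm there. Origin at the centre of the rim, on the counter; z up through the top of the dome
- lid_yellow_center (a point): round yellow plastic jar lid, a plain disc 62 mm in diameter and 16 mm thick, the same both ways up, about 0.05 kg; this point is the middle of the disc, z along its axis. It starts lying flat
- lid_blue_center (a point): round blue plastic jar lid, a plain disc 62 mm in diameter and 16 mm thick, the same both ways up, about 0.05 kg; this point is the middle of the disc, z along its axis. It starts lying flat
- cliplid_red_center (a point): flat rectangular red clip-on lid of a plastic food container, a solid-edged slab 90 mm (x) by 64 mm (y) by 18 mm thick (z), about 0.09 kg; this point is the middle of the slab. It starts lying flat. It may be absent
- cliplid_green_center (a point): flat rectangular green clip-on lid of a plastic food container, a solid-edged slab 90 mm (x) by 64 mm (y) by 18 mm thick (z), about 0.09 kg; this point is the middle of the slab. It starts lying flat. It may be absent
- cliplid_orange_center (a point): flat rectangular orange clip-on lid of a plastic food container, a solid-edged slab 90 mm (x) by 64 mm (y) by 18 mm thick (z), about 0.09 kg; this point is the middle of the slab. It starts lying flat. It may be absent
- jug: glass measuring jug, 100 mm across, 120 mm high, its handle along its +y; origin under its centre. Leave alone
- container: closed clear food container with a white clip-on lid on, 106 by 164 by 67 mm; origin under its centre. Leave alone
- tongs: steel tongs lying flat, 50 by 260 mm, 12 mm high; origin under the middle. Leave alone
Not all that is in view belongs to the job. Leave any black look-alike of the part that bears cliplid_orange_center alone.

How it is judged:
By the outcome, as a careful person would: the job done as asked, in the order asked, and still so for the second after the job is handed in, with the robot touching nothing.
Of cliplid_red, cliplid_green, cliplid_orange only 2 to 3 are there at a start; the rules pass over those that are not, and their reading is None.
At some moment in a run one of lid_yellow, lid_blue, cliplid_red, cliplid_green, cliplid_orange may be knocked a few centimetres aside while the robot is not near it.
Once in a run the grip may slacken for a moment while it holds something.
It also fails if it takes over 210 s, if anything falls off the work surface, if the arm or the gripper's body presses on something with over 40 N, if the wrist force passes 120 N, or if a joint passes its speed limit or range.

## Robot

A 7-joint arm with a two-finger parallel gripper is mounted at the origin on the work surface. World frame = base frame: x ahead of the robot, y to its left, z up, the work surface at z = 0. Lengths are in m, angles in rad, forces in N, time in s.
With the tool pointing down it reaches from about 0.4 to 0.85 m from the base axis. Payload 10.4 kg.
Tool frame: the origin (TCP) lies on the centre line of the jaws, within the pads' length; the fingertips stand 17 mm ahead of it and the grasp point (between the pads) lies 2 mm behind it (manip.tcp_to_tips is the distance from the TCP to the fingertips, in m); z points along the fingers, x is the direction in which the jaws open and shut, and the axes are right-handed (so a half turn about z gives the same grasp; the last joint's range is limited). The gripper opens to 85 mm and grips with 20 to 120 N. Pads are 22 mm wide; open, the fingers measure 114 mm over their backs; the gripper's body (76 mm by 85 mm) begins 54 mm behind the grasp point. The pads swing forward as they close: fully open they stand 13 mm farther back than shut.
Start: joints at [1.297, 0.332, -0.065, 1.46, 0.022, 1.35, -0.088], TCP at [0.155, -0.605, 0.248] pointing down, gripper open.
Joint ranges: [-2.6, 2.6], [-0.5, 2.12], [-1.47, 1.34], [0.16, 2.42], [-1.27, 4.41], [0.06, 2.06], [-2.6, 2.6]. Speed limits (rad/s): [2.22, 2.22, 2.79, 2.79, 3.14, 3.14, 3.14].

## Interface

Orientations are given as a unit quaternion [x, y, z, w].
In Python, from workcell import manip gives the robot as it stands.
- The arm moves only by the shell command python3 -m pendant 'ROWS' [FORCE]. ROWS is JSON, a list of rows, each a list of 3 entries, a list of its own where there are three numbers: the shift along the world's x, y, z in cm, then the turn, a rotation vector about the world's x, y, z in degrees, then the closure in counts, from 0 (fully open) to 255 (shut). A call has 1 to 12 rows; each row shifts and turns the pose as measured when the row begins; what a row does not reach is not made up. A row lasts 1/8 s, in which the tool goes at most 62.5 mm and 10.7 degrees, less where a joint would pass 70% of its speed; a pose out of reach is approached as far as the arm can. A call is refused whole if a number of a shift passes 6.25 or a number of a turn 10.7, either way. A call with a gripper value outside its range is refused whole. The fingers move at their own pace and stop on an object; FORCE is the grip in N (left out, the last holds). Time passes only in rows, so rows that do not move let the fingers close. It gives the time, the measured TCP pose, the force and the opening at its end, in the units of the state.
- manip.get_obs(): the state, without advancing time (a new reading comes with each control period).
- manip.camera(name): name is "scene" or "top" or "wrist"; returns a dict with "pixels" (384x512x3 uint8, red, green, blue), "range_z" (384x512 float32, m along the optical axis (not along the pixel's ray), 0 where there is no reading), "K" (3x3 intrinsics, pixels), "dist" ([k1, k2, p1, p2, k3] as OpenCV has them; the pictures are not rectified), "origin" and "rotation" of the camera in the world; the wrist camera has in their place "hand_eye" (4x4, takes a point from camera to tool coordinates, whose origin is the TCP and whose axes are the tool frame's). Camera axes: x right, y down, z forward; pixel columns grow to the right and rows downward; lengths in m; the calibration is good to about 2 mm. A picture is of the moment at which its call begins: read the wrist's pose just before it.
- manip.hand_in(): hands the job in, once; it reports no verdict.
The state is a dict: "clock": time; "joint_pos": joint angles; "joint_velocities": joint speeds; "tau": joint torques, N m; "position": TCP position; "ee_rot": TCP orientation; "ft_force": force on the tool from outside, world axes, zero at the start; "torque": the same for the moment, N m; "grip_width": opening from 0.0 (shut) to 1.0 (fully open).
Only numpy, scipy, OpenCV 4.12 (cv2) and the standard library are available. Lean on these libraries where they do the work, as an engineer would, in place of code of your own. Each camera call takes 0.05 s, during which the arm holds its last target.

## Working session

There is one attempt and no reset: what is moved stays moved. The work goes in short steps, Python scripts to look and compute and a shell command to move; the robot and the scene stay as the last step left them, time stands still between calls to the robot, and variables do not carry over. Pictures are saved under pics/ and viewed, and the job is handed in when it is done.

```bash
ls; mkdir -p pics; cat > h.py <<'E'
import numpy as np, cv2
from workcell import manip
from scipy.spatial.transform import Rotation as R
def snap(name,fn=None):
    o=manip.get_obs(); c=manip.camera(name)
    if name=="wrist":
        T=np.eye(4);T[:3,:3]=R.from_quat(o["ee_rot"]).as_matrix();T[:3,3]=o["position"]
        M=T@np.array(c["hand_eye"]); c["rotation"]=M[:3,:3]; c["origin"]=M[:3,3]
    c["rotation"]=np.array(c["rotation"]);c["origin"]=np.array(c["origin"]);c["K"]=np.array(c["K"],float);c["dist"]=np.array(c["dist"],float)
    if fn: cv2.imwrite("pics/"+fn,c["pixels"][:,:,::-1])
    return c
def ray(c,uv,z):
    p=cv2.undistortPoints(np.array(uv,float).reshape(-1,1,2),c["K"],c["dist"]).reshape(-1,2)
    d=np.c_[p,np.ones(len(p))]@c["rotation"].T
    t=(z-c["origin"][2])/d[:,2]
    return c["origin"]+d*t[:,None]
def cloud(c):
    h,w=c["range_z"].shape
    vv,uu=np.mgrid[:h,:w]
    p=cv2.undistortPoints(np.stack([uu,vv],-1).reshape(-1,1,2).astype(float),c["K"],c["dist"]).reshape(-1,2)
    z=c["range_z"].reshape(-1,1)
    P=np.c_[p*z,z]@c["rotation"].T+c["origin"]
    P[z[:,0]==0]=np.nan
    return P.reshape(h,w,3)
E
python3 - <<'E'
from h import *
print(manip.get_obs()); print(manip.tcp_to_tips)
for n in ["scene","top","wrist"]:
    c=snap(n,n+"0.png"); print(n,c["origin"],c["rotation"].round(2).tolist(),c["K"].round(0).tolist())
E
```

```text
pics
{'clock': 0.0, 'joint_pos': array([ 1.29741605,  0.33283965, -0.06467398,  1.46096425,  0.02159889,
        1.34989014, -0.08849994]), 'joint_velocities': array([-0.00069095, -0.00016194, -0.00084224, -0.00041141,  0.00017638,
        0.00193278, -0.00041988]), 'tau': array([-3.82880617e-04, -6.25441217e+01,  4.95956652e-02, -3.91606450e+01,
        1.62312255e-02,  9.81696357e-03, -4.82634221e-06]), 'position': array([ 0.15499203, -0.60510785,  0.24752502]), 'ee_rot': array([ 7.89986100e-01, -6.13124349e-01, -5.77341988e-04, -4.01239534e-04]), 'ft_force': array([-0.45393882,  0.34634602,  1.23303083]), 'torque': array([ 0.03456306, -0.0350186 , -0.00873114]), 'grip_width': 1.000522593042759}
0.017
scene [1.1796929  0.11359216 0.79882699] [0.62, 0.7, -0.27, -0.24] [[362.0, 0.0, 256.0], [0.0, 362.0, 190.0], [0.0, 0.0, 1.0]]
top [0.18680753 0.04356015 1.55733248] [0.72, -0.69, 0.07, -0.07] [[473.0, 0.0, 260.0], [0.0, 473.0, 188.0], [0.0, 0.0, 1.0]]
wrist [ 0.22020752 -0.58774816  0.37119978] [[0.25, -0.93, -0.26], [-0.97, -0.24, -0.06], [-0.0, 0.27, -0.96]] [[332.0, 0.0, 255.0], [0.0, 332.0, 195.0], [0.0, 0.0, 1.0]]
```

```bash
sed -i 's/^    c\["rotation"\]=np.array(c\["rotation"\]);/    c["rotation"]=np.array(c["rotation"]); c["rotation"]=R.from_quat(c["rotation"]).as_matrix() if c["rotation"].size==4 else c["rotation"];/' h.py; python3 - <<'E'
import cv2
for n in ["scene","top"]:
    im=cv2.imread(f"pics/{n}0.png"); cv2.imwrite(f"pics/{n}0b.png",cv2.resize(im,(800,600),interpolation=cv2.INTER_CUBIC))
E
```

```text
(no output)
```

View pics/scene0.png

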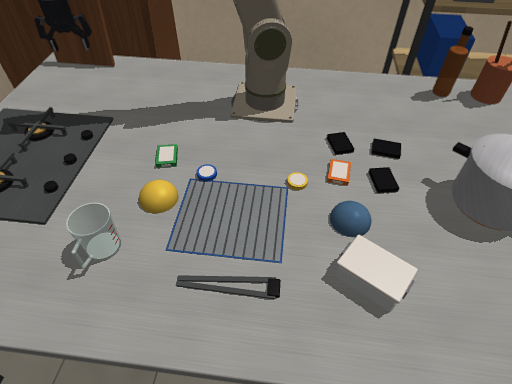

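```bash
sleep 0
```

```text
(no output)
```

View pics/top0.png

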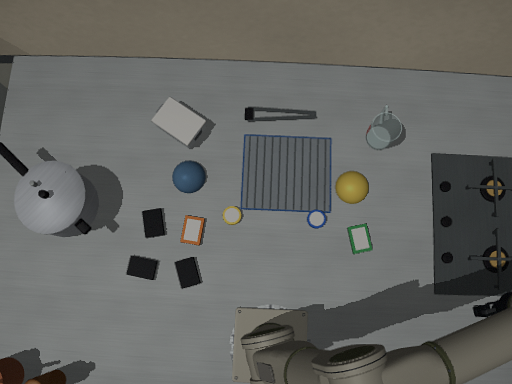

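View pics/wrist0.png

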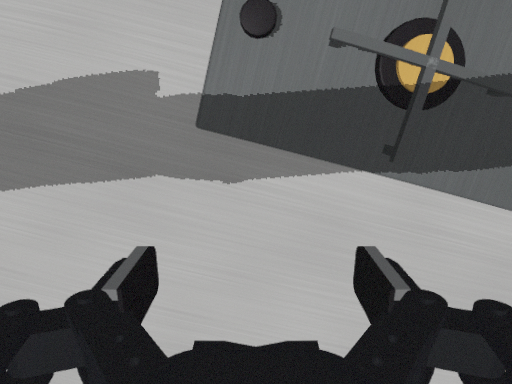

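The scene picture (512×384) and the top picture agree:

| Thing | Top-picture pixel |
|---|---|
| Drain | (287,173) |
| Yellow bowl | (352,187) |
| Blue bowl | (189,177) |
| Yellow lid | (232,215) |
| Blue lid | (317,219) |
| Green clip lid | (360,238) |
| Orange clip lid | (193,230) |
| Three black look-alikes | (153,222), (142,267), (188,272) |
| Jug | (385,130) |
| Tongs | (280,114) |
| Container | (180,120) |

No red clip lid is visible.

```bash
cat > meas.py <<'E'
from h import *
def masks(c):
    hsv=cv2.cvtColor(c["pixels"],cv2.COLOR_RGB2HSV); H,S,V=cv2.split(hsv)
    m={}
    m["green"]=(H>45)&(H<75)&(S>120)
    m["orange"]=(H>5)&(H<15)&(S>160)
    m["yellow"]=(H>18)&(H<32)&(S>120)
    m["blue"]=(H>98)&(H<125)&(S>110)
    return m
def measure(n="top",show=True):
    c=snap(n); P=cloud(c); out=[]
    for k,m in masks(c).items():
        m=cv2.morphologyEx(m.astype(np.uint8),cv2.MORPH_CLOSE,np.ones((3,3)))
        cs,_=cv2.findContours(m,cv2.RETR_EXTERNAL,cv2.CHAIN_APPROX_NONE)
        for q in cs:
            a=cv2.contourArea(q)
            if a<120: continue
            mm=np.zeros_like(m); cv2.drawContours(mm,[q],-1,1,-1)
            pts=P[mm>0]; pts=pts[~np.isnan(pts[:,0])]
            (u,v),_,_=cv2.minAreaRect(q)
            # top-surface points
            if len(pts)==0: continue
            zt=np.percentile(pts[:,2],95)
            top=pts[pts[:,2]>zt-0.008]
            r=cv2.minAreaRect((pts[:,:2]*1000).astype(np.float32))
            qw=ray(c,q.reshape(-1,2),zt)[:,:2]
            r2=cv2.minAreaRect((qw*1000).astype(np.float32))
            print(n,k,"a",int(a),"px",round(u),round(v),"zt",zt.round(3),"topmean",top.mean(0).round(3),"rectRay mm",[np.round(x,0) for x in r2],"rectcloud",np.round(r[0]),np.round(r[1]))
    return c,P
if __name__=="__main__":
    for n in ["top","scene"]: measure(n)
E
python3 meas.py
```

```text
top green a 468 px 359 238 zt 0.024 topmean [ 0.354 -0.278  0.019] rectRay mm [array([ 354., -277.]), array([87., 64.]), np.float64(15.0)] rectcloud [ 355. -278.] [88. 64.]
top orange a 289 px 46 376 zt 0.177 topmean [-0.123  0.676  0.176] rectRay mm [array([-109.,  644.]), array([ 37., 119.]), np.float64(6.0)] rectcloud [-132.  669.] [60. 29.]
top orange a 490 px 12 370 zt 0.132 topmean [-0.132  0.799  0.133] rectRay mm [array([-111.,  773.]), array([74., 75.]), np.float64(5.0)] rectcloud [-125.  818.] [97. 40.]
top orange a 469 px 192 230 zt 0.024 topmean [0.355 0.269 0.02 ] rectRay mm [array([356., 268.]), array([63., 88.]), np.float64(83.0)] rectcloud [356. 269.] [63. 88.]
top yellow a 243 px 232 215 zt 0.022 topmean [0.412 0.143 0.018] rectRay mm [array([411., 143.]), array([60., 56.]), np.float64(3.0)] rectcloud [412. 144.] [59. 56.]
top yellow a 776 px 352 188 zt 0.053 topmean [ 0.528 -0.25   0.05 ] rectRay mm [array([ 515., -246.]), array([103., 106.]), np.float64(3.0)] rectcloud [ 524. -252.] [107. 103.]
top blue a 748 px 188 176 zt 0.053 topmean [0.538 0.297 0.05 ] rectRay 
[... 1685 characters left out ...]
3. 112.]
scene yellow a 271 px 297 180 zt 0.019 topmean [0.416 0.143 0.016] rectRay mm [array([420., 143.]), array([72., 60.]), np.float64(4.0)] rectcloud [408. 146.] [61. 75.]
scene blue a 1044 px 350 218 zt 0.051 topmean [0.541 0.295 0.048] rectRay mm [array([568., 288.]), array([101., 116.]), np.float64(89.0)] rectcloud [548. 295.] [ 96. 100.]
scene blue a 7967 px 228 212 zt 0.004 topmean [ 0.575 -0.032  0.001] rectRay mm [array([534., -33.]), array([329., 301.]), np.float64(0.0)] rectcloud [532. -33.] [333. 302.]
scene blue a 1810 px 440 44 zt 0.021 topmean [-0.739  0.829  0.022] rectRay mm [array([-561.,  764.]), array([178., 694.]), np.float64(72.0)] rectcloud [-529.  753.] [177. 774.]
```

```bash
python3 - <<'E'
import cv2
im=cv2.imread("pics/top0.png")[95:290,120:400]; cv2.imwrite("pics/top0c.png",cv2.resize(im,(800,557),interpolation=cv2.INTER_CUBIC))
E
```

```text
(no output)
```

View pics/top0c.png

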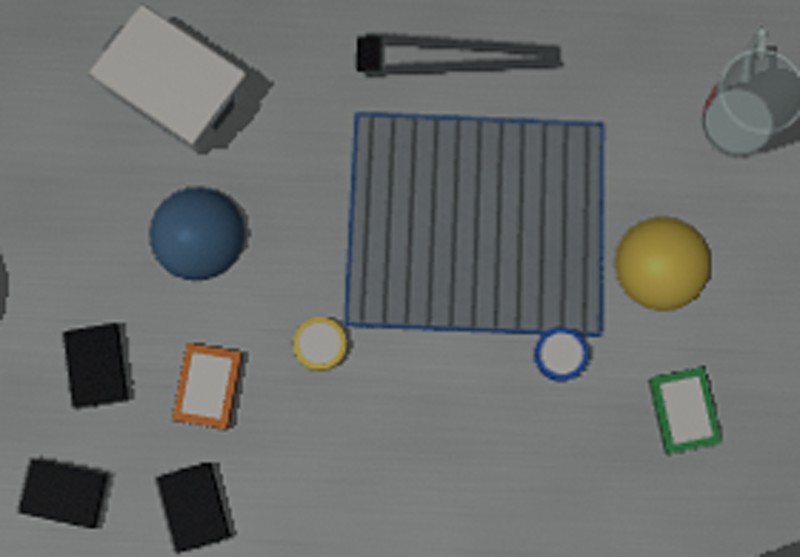

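The crop confirms the clip lids: orange at (193,230) and green at (360,238) each have a white panel, and the three dark ones are black look-alikes to leave. There is no red lid. Next I need the drain and bowl geometry.

```bash
cat > geo.py <<'E'
from meas import *
from scipy.optimize import least_squares
def bowl(c,P,k):
    m=masks(c)[k]
    pts=P[m]; pts=pts[~np.isnan(pts[:,0])]
    pts=pts[(pts[:,2]>0.028)&(pts[:,2]<0.06)&(pts[:,0]>.3)&(pts[:,0]<.8)&(abs(pts[:,1])<.45)]
    f=lambda p:(np.sqrt(((pts[:,:2]-p[:2])**2).sum(1)/56e-3**2+(pts[:,2]-p[2])**2/52e-3**2)-1)*.054
    s=least_squares(f,[*np.median(pts[:,:2],0),0],loss="soft_l1",f_scale=.002)
    return s.x,len(pts),np.abs(s.fun).mean()
if __name__=="__main__":
    for n in ["top","scene"]:
        c=snap(n);P=cloud(c)
        for k in ["yellow","blue"]:
            r=bowl(c,P,k); print(n,k,r[0].round(4),r[1],r[2].round(4))
E
python3 geo.py; python3 - <<'E'
from h import *
c=snap("top")
u=np.array([[357,114],[604,123],[601,335],[347,325]])*0.35+[120,95]
print(ray(c,u,0).round(3))
P=cloud(c)
def box(u0,u1,v0,v1,zmin):
    q=P[v0:v1,u0:u1].reshape(-1,3); q=q[q[:,2]>zmin]; print(np.nanpercentile(q,[2,98],axis=0).round(3).tolist())
box(365,403,105,152,.01);box(245,318,104,122,.005);box(150,208,95,150,.03);box(140,170,205,240,.01);box(175,203,255,290,.01);box(125,160,255,282,.01)
E
```

```text
top yellow [ 0.5276 -0.2516  0.0016] 643 0.0023
top blue [0.5383 0.2972 0.0015] 596 0.0023
scene yellow [ 0.5276 -0.2534  0.0007] 672 0.0011
scene blue [0.5373 0.2958 0.0007] 760 0.0011
[[ 0.694  0.115  0.   ]
 [ 0.698 -0.183  0.   ]
 [ 0.439 -0.184  0.   ]
 [ 0.437  0.113  0.   ]]
[[0.658, -0.39, 0.011], [0.784, -0.297, 0.124]]
[[0.747, -0.121, 0.005], [0.809, 0.118, 0.018]]
[[0.643, 0.258, 0.038], [0.78, 0.414, 0.074]]
[[0.329, 0.369, 0.011], [0.419, 0.435, 0.026]]
[[0.175, 0.241, 0.012], [0.261, 0.313, 0.025]]
[[0.194, 0.382, 0.012], [0.26, 0.471, 0.026]]
```

```bash
python3 -m pendant '[[[4,3.5,0],[0,0,7.2],0],[[4,3.5,0],[0,0,7.2],0],[[4,3.5,0],[0,0,7.2],0],[[4,3.5,0],[0,0,7.2],0],[[4,3.5,0],[0,0,7],0],[[4,3.5,0],[0,0,7],0],[[4,3.5,0],[0,0,0],0],[[4,3.5,0],[0,0,0],0]]' 30
cat > st.py <<'E'
from h import *
o=manip.get_obs(); Q=R.from_quat(o["ee_rot"]).as_matrix()
print("t",round(o["clock"],2),"pos",o["position"].round(4),"jawyaw",np.degrees(np.arctan2(Q[1,0],Q[0,0])).round(1),"toolz",Q[:,2].round(3),"rotvec",np.degrees(R.from_quat(o["ee_rot"]).as_rotvec()).round(1),"F",o["ft_force"].round(1),"w",round(o["grip_width"],3),"q",o["joint_pos"].round(2))
E
python3 st.py
```

```text
clock: 1.4
position: [0.4789, -0.319, 0.2489]
ee_rot: [0.961, -0.275, 0.001, 0.002]
ft_force: [0.6, -0.6, 0.6]
grip_width: 1.001
t 1.4 pos [ 0.4789 -0.319   0.2489] jawyaw -31.9 toolz [ 0.    -0.004 -1.   ] rotvec [ 1.728e+02 -4.950e+01  1.000e-01] F [ 0.6 -0.6  0.6] w 1.001 q [ 0.86  0.25 -0.42  1.58  0.11  1.33 -0.13]
```

```bash
python3 -m pendant '[[[0.1,0,-6],[0,0,0],0],[[0.1,0,-6],[0,0,0],0],[[0.1,0,-6],[0,0,0],0],[[0,0,-3],[0,0,0],0],[[0,0,-1],[0,0,0],0],[[0,0,0],[0,0,0],0]]'; python3 st.py; python3 - <<'E'
from h import *
snap("wrist","w1.png")
E
```

```text
clock: 2.15
position: [0.4867, -0.3139, 0.0252]
ee_rot: [0.963, -0.271, 0.004, 0.002]
ft_force: [0.4, -0.3, 0.2]
grip_width: 1.002
t 2.15 pos [ 0.4867 -0.3139  0.0252] jawyaw -31.4 toolz [ 0.007 -0.005 -1.   ] rotvec [173.1 -48.7   0.7] F [ 0.4 -0.3  0.2] w 1.002 q [ 0.81  0.48 -0.38  1.79  0.23  0.9  -0.22]
```

View pics/w1.png

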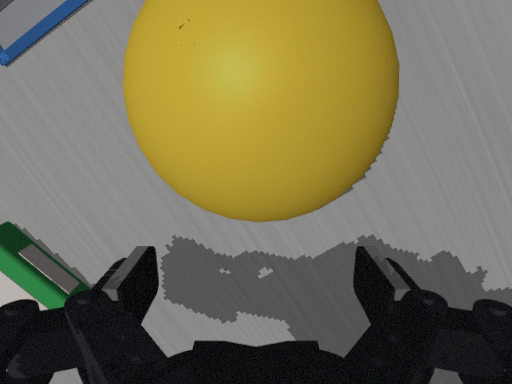

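```bash
python3 -m pendant '[[[0,0,-0.5],[0,0,0],0],[[0.7,1.1,0],[0,0,0],0],[[0.7,1.1,0],[0,0,0],0],[[0.7,1.1,0],[0,0,0],0],[[0.7,1.1,0],[0,0,0],0],[[0.7,1.1,0],[0,0,0],0],[[0.7,1.1,0],[0,0,0],0],[[0,0,0],[0,0,0],0]]'; python3 st.py; python3 geo.py; python3 - <<'E'
from h import *
snap("wrist","w2.png")
E
```

```text
clock: 3.2
position: [0.5341, -0.2444, 0.0245]
ee_rot: [0.963, -0.271, 0.007, 0.003]
ft_force: [-0.8, 0.4, 1.2]
grip_width: 0.996
t 3.2 pos [ 0.5341 -0.2444  0.0245] jawyaw -31.4 toolz [ 0.012 -0.01  -1.   ] rotvec [172.9 -48.6   1.3] F [-0.8  0.4  1.2] w 0.996 q [ 0.68  0.5  -0.4   1.77  0.25  0.91 -0.38]
top yellow [ 0.5554 -0.2107  0.0012] 418 0.0024
top blue [0.5372 0.2975 0.0017] 545 0.0023
scene yellow [ 0.5554 -0.2119  0.0008] 713 0.0012
scene blue [0.5372 0.2958 0.0007] 744 0.0017
```

View pics/w2.png

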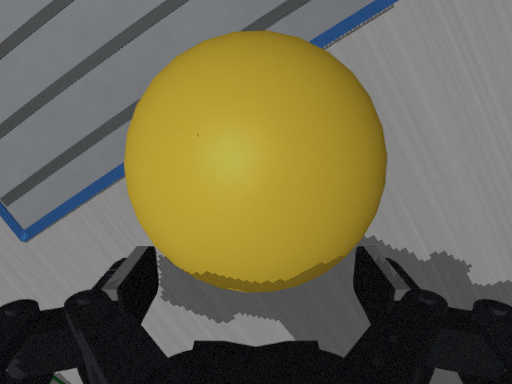

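```bash
python3 -m pendant '[[[0.7,1.1,0],[0,0,0],0],[[0.7,1.1,0],[0,0,0],0],[[0.7,1.1,-0.1],[0,0,0],0],[[0.7,1.1,0],[0,0,0],0],[[0.7,1.1,-0.1],[0,0,0],0],[[0.7,1.1,0],[0,0,0],0],[[0.7,1.1,0],[0,0,0],0],[[0.7,1.1,0],[0,0,0],0],[[0,0,0],[0,0,0],0]]'; python3 st.py; python3 geo.py
```

```text
clock: 4.47
position: [0.5921, -0.1566, 0.0242]
ee_rot: [0.962, -0.274, 0.008, 0.007]
ft_force: [0.3, -0.4, 0.3]
grip_width: 1.0
t 4.47 pos [ 0.5921 -0.1566  0.0242] jawyaw -31.7 toolz [ 0.011 -0.017 -1.   ] rotvec [172.4 -49.    1.4] F [ 0.3 -0.4  0.3] w 1.0 q [ 0.5   0.55 -0.41  1.7   0.28  0.94 -0.58]
top yellow [ 6.142e-01 -1.229e-01  6.000e-04] 359 0.0023
top blue [0.5378 0.2971 0.0014] 544 0.0023
scene yellow [ 0.6134 -0.1248  0.0007] 808 0.0011
scene blue [0.5375 0.2958 0.0008] 737 0.0012
```

```bash
python3 -m pendant '[[[0.5,0.9,0],[0,0,0],0],[[0.4,0.7,0],[0,0,0],0],[[0,0,0],[0,0,0],0],[[-2,-3,0],[0,0,0],0],[[-2,-3,0],[0,0,0],0],[[-1,-2,5],[0,0,0],0],[[0,0,6],[0,0,0],0],[[0,0,6],[0,0,0],0]]'; python3 st.py; python3 geo.py
```

```text
clock: 5.58
position: [0.5466, -0.2198, 0.193]
ee_rot: [0.962, -0.273, 0.003, 0.004]
ft_force: [1.7, 0.0, 0.6]
grip_width: 1.0
t 5.58 pos [ 0.5466 -0.2198  0.193 ] jawyaw -31.7 toolz [ 0.003 -0.01  -1.   ] rotvec [172.7 -49.1   0.5] F [1.7 0.  0.6] w 1.0 q [ 0.67  0.32 -0.45  1.62  0.16  1.23 -0.36]
top yellow [ 0.6216 -0.1107  0.0015] 627 0.0022
top blue [0.5376 0.2968 0.0013] 559 0.0022
scene yellow [ 0.6213 -0.1104  0.0007] 834 0.0011
scene blue [0.5375 0.2959 0.0006] 735 0.0011
```

```bash
python3 -m pendant '[[[-0.4,5.8,0],[0,0,5],0],[[-0.4,5.8,0],[0,0,5],0],[[-0.4,5.8,0],[0,0,5],0],[[-0.4,5.8,0],[0,0,5],0],[[-0.4,5.8,0],[0,0,5],0],[[-0.4,5.8,0],[0,0,5],0],[[-0.3,5.8,0],[0,0,5],0],[[-0.3,5.8,0],[0,0,5],0],[[-0.3,5.8,0],[0,0,5],0],[[-0.2,5.8,0],[0,0,5],0],[[0,0,0],[0,0,0],0]]'; python3 st.py
```

```text
clock: 7.05
position: [0.5091, 0.3829, 0.1991]
ee_rot: [0.985, 0.174, 0.013, -0.005]
ft_force: [0.1, -0.8, -1.5]
grip_width: 0.997
t 7.05 pos [0.5091 0.3829 0.1991] jawyaw 20.1 toolz [ 0.024  0.015 -1.   ] rotvec [-176.6  -31.3   -2.4] F [ 0.1 -0.8 -1.5] w 0.997 q [-0.1   0.5  -0.84  1.48  0.39  1.3  -0.62]
```

```bash
python3 -m pendant '[[[0,-0.3,-5],[-0.9,1.4,-2],0],[[0,0,-5],[0,0,0],0],[[0,0,-5],[0,0,0],0],[[0,0,-2],[0,0,0],0],[[0,0,0],[0,0,0],0],[[0.4,-1.3,-0.2],[0,0,0],0],[[0.4,-1.3,-0.1],[0,0,0],0],[[0.4,-1.3,0],[0,0,0],0],[[0.4,-1.3,0],[0,0,0],0],[[0,0,0],[0,0,0],0]]'; python3 st.py; python3 geo.py;python3 - <<'E'
from h import *
snap("wrist","w3.png")
E
```

```text
clock: 8.3
position: [0.5297, 0.3251, 0.0283]
ee_rot: [0.988, 0.154, 0.004, -0.002]
ft_force: [-0.3, -0.0, -0.3]
grip_width: 0.999
t 8.3 pos [0.5297 0.3251 0.0283] jawyaw 17.8 toolz [ 0.008  0.006 -1.   ] rotvec [-177.6  -27.8   -0.8] F [-0.3 -0.  -0.3] w 0.999 q [-0.06  0.65 -0.74  1.66  0.5   1.02 -0.65]
top yellow [ 0.6223 -0.1105  0.0016] 621 0.0021
  return _methods._mean(a, axis=axis, dtype=dtype,
  ret = um.true_divide(
Traceback (most recent call last):
  File "geo.py", line 14, in <module>
    r=bowl(c,P,k); print(n,k,r[0].round(4),r[1],r[2].round(4))
  File "geo.py", line 8, in bowl
    s=least_squares(f,[*np.median(pts[:,:2],0),0],loss="soft_l1",f_scale=.002)
ValueError: Initial guess is outside of provided bounds
```

View pics/w3.png

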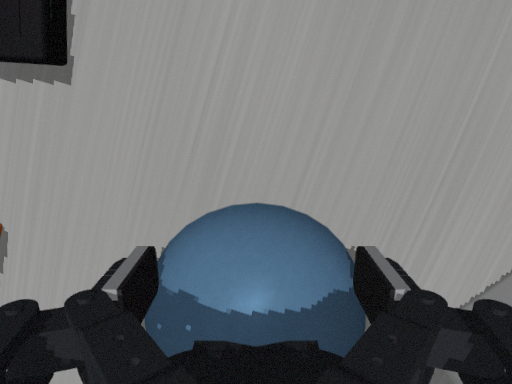

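```bash
sed -i 's/        c=snap(n);P=cloud(c)/        c=snap(n);P=cloud(c);/; s/            r=bowl(c,P,k); print/            try: r=bowl(c,P,k)\n            except Exception: print(n,k,"none"); continue\n            print/' geo.py
python3 -m pendant '[[[0.45,-1.4,-0.3],[0,0,0],0],[[0.45,-1.4,-0.3],[0,0,0],0],[[0.45,-1.4,-0.1],[0,0,0],0],[[0.45,-1.4,-0.1],[0,0,0],0],[[0.45,-1.4,0],[0,0,0],0],[[0.45,-1.4,-0.1],[0,0,0],0],[[0.45,-1.4,0],[0,0,0],0],[[0.45,-1.4,-0.1],[0,0,0],0],[[0.45,-1.4,0],[0,0,0],0],[[0,0,0],[0,0,0],0]]'; python3 st.py; python3 geo.py 2>/dev/null
```

```text
clock: 9.65
position: [0.5676, 0.2192, 0.0278]
ee_rot: [0.986, 0.165, 0.011, -0.018]
ft_force: [-0.5, -1.5, 0.8]
grip_width: 1.004
t 9.65 pos [0.5676 0.2192 0.0278] jawyaw 19.0 toolz [ 0.015  0.038 -0.999] rotvec [-175.5  -29.4   -1.9] F [-0.5 -1.5  0.8] w 1.004 q [ 0.16  0.62 -0.76  1.71  0.47  0.97 -0.43]
top yellow [ 0.6223 -0.1105  0.0018] 628 0.0023
top blue none
scene yellow [ 0.6216 -0.1105  0.0008] 825 0.001
scene blue [5.798e-01 1.860e-01 5.000e-04] 663 0.0011
```

```bash

python3 -m pendant '[[[0.4,-1.5,-0.2],[-1,0.4,-0.5],0],[[0.4,-1.5,-0.2],[-1,0.4,-0.5],0],[[0.4,-1.5,-0.1],[0,0,0],0],[[0.4,-1.5,-0.1],[0,0,0],0],[[0.4,-1.5,0],[0,0,0],0],[[0.4,-1.5,-0.1],[0,0,0],0],[[0.4,-1.5,0],[0,0,0],0],[[0.4,-1.5,-0.1],[0,0,0],0],[[0.4,-1.5,0],[0,0,0],0],[[0,0,0],[0,0,0],0]]'; python3 st.py; python3 geo.py 2>/dev/null
```

```text
clock: 11.0
position: [0.6033, 0.1037, 0.0265]
ee_rot: [0.986, 0.167, 0.006, -0.012]
ft_force: [-0.4, -0.1, 0.9]
grip_width: 1.002
t 11.0 pos [0.6033 0.1037 0.0265] jawyaw 19.2 toolz [ 0.009  0.025 -1.   ] rotvec [-176.1  -29.9   -1.1] F [-0.4 -0.1  0.9] w 1.002 q [ 0.33  0.63 -0.73  1.69  0.46  0.99 -0.22]
top yellow [ 0.6223 -0.1101  0.0014] 610 0.0023
top blue [ 0.5991  0.1126 -0.0137] 2 0.0
scene yellow [ 0.6214 -0.1104  0.0008] 831 0.0011
scene blue [0.6159 0.0698 0.0007] 687 0.0011
```

```bash

python3 -m pendant '[[[0.1,-1.2,0],[0,0,0],0],[[0.1,-1.2,0],[0,0,0],0],[[0.1,-0.8,0],[0,0,0],0],[[0,0,0],[0,0,0],0],[[-1.2,3,0],[0,0,0],0],[[-1.2,3,0],[0,0,0],0],[[0,1,5],[0,0,0],0],[[0,0,6],[-1,0,0],0],[[0,0,6],[0,0,0],0],[[0,0,0],[0,0,0],0]]'; python3 st.py; python3 geo.py 2>/dev/null; python3 meas.py | grep -E "green|yellow|blue|top orange" | cut -c1-120
```

```text
clock: 12.35
position: [0.5789, 0.1375, 0.1984]
ee_rot: [0.986, 0.166, 0.002, 0.0]
ft_force: [-0.0, 0.1, -0.8]
grip_width: 1.001
t 12.35 pos [0.5789 0.1375 0.1984] jawyaw 19.1 toolz [ 0.003  0.    -1.   ] rotvec [177.5  29.8   0.3] F [-0.   0.1 -0.8] w 1.001 q [ 0.35  0.42 -0.84  1.58  0.32  1.29 -0.2 ]
top yellow [ 0.6219 -0.1101  0.0014] 633 0.0023
top blue [0.6164 0.0393 0.0044] 52 0.0014
scene yellow [ 0.6215 -0.1106  0.0008] 823 0.001
scene blue [0.6178 0.0389 0.0007] 778 0.001
top green a 462 px 359 238 zt 0.024 topmean [ 0.354 -0.278  0.02 ] rectRay mm [array([ 354., -277.]), array([87., 63.]),
top orange a 291 px 46 376 zt 0.176 topmean [-0.124  0.678  0.175] rectRay mm [array([-109.,  644.]), array([ 37., 119.]
top orange a 484 px 12 370 zt 0.128 topmean [-0.129  0.8    0.13 ] rectRay mm [array([-112.,  774.]), array([75., 75.]),
top orange a 469 px 192 230 zt 0.024 topmean [0.356 0.27  0.02 ] rectRay mm [array([356., 268.]), array([62., 88.]), np.
top yellow a 242 px 232 215 zt 0.024 topmean [0.412 0.143 0.019] rectRay mm [array([411., 143.]), array([60., 56.]), np.
top yellow a 765 px 310 158 zt 0.052 topmean [ 0.622 -0.11   0.049] rectRay mm [array([ 610., -104.]), array([106., 103.
scene yellow a 1166 px 199 228 zt 0.051 topmean [ 0.625 -0.109  0.048] rectRay mm [array([648., -98.]), array([119., 102
scene blue a 7961 px 228 212 zt 0.048 topmean [ 0.625 -0.033  0.046] rectRay mm [array([570., -24.]), array([311., 283.]
scene blue a 1805 px 439 45 zt 0.021 topmean [-0.74   0.829  0.022] rectRay mm [array([-558.,  763.]), array([178., 687.
```

```bash

python3 -m pendant '[[[-4.2,0.2,-2],[0,0,-5],0],[[-4.2,0.2,-2],[0,0,-5],0],[[-4.2,0.2,-2],[0,0,-5],0],[[-4,0.1,-2],[0,0,-4],0],[[0,0,0],[0,0,0],0]]'; python3 st.py; python3 - <<'E'
from h import *
snap("wrist","w4.png")
E
```

```text
clock: 13.18
position: [0.401, 0.1401, 0.1021]
ee_rot: [1.0, -0.006, -0.009, -0.0]
ft_force: [0.9, -0.3, 0.5]
grip_width: 1.001
t 13.18 pos [0.401  0.1401 0.1021] jawyaw -0.7 toolz [-0.019  0.001 -1.   ] rotvec [-180.     1.1    1.7] F [ 0.9 -0.3  0.5] w 1.001 q [ 0.42  0.13 -0.89  2.08  0.11  1.   -0.53]
```

View pics/w4.png

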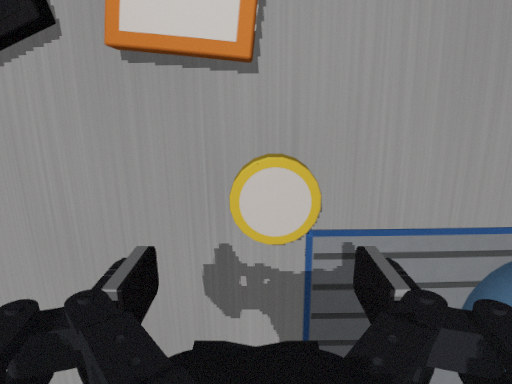

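```bash
cat > lid.py <<'E'
import sys
from meas import *
def lid(col,z=.016,n="wrist",amin=300):
    c=snap(n); m=masks(c)[col].astype(np.uint8)
    cs,_=cv2.findContours(m,cv2.RETR_EXTERNAL,cv2.CHAIN_APPROX_NONE)
    for q in cs:
        if cv2.contourArea(q)<amin: continue
        w=ray(c,q.reshape(-1,2),z)[:,:2]
        r=cv2.minAreaRect((w*1000).astype(np.float32))
        (x,y),rad=cv2.minEnclosingCircle((w*1000).astype(np.float32))
        print(col,"px",q.reshape(-1,2).mean(0).round(0),"rect",np.round(r[0],1),np.round(r[1],1),round(r[2],1),"circ",round(x,1),round(y,1),round(rad,1))
lid(sys.argv[1],float(sys.argv[2]),sys.argv[3])
E
python3 lid.py yellow .016 wrist; python3 lid.py yellow .016 top
```

```text
yellow px [271. 199.] rect [412.4 146.4] [61.3 60.1] 72.5 circ 412.2 146.4 31.2
yellow px [310. 158.] rect [ 619.3 -108.6] [108.3 108.5] 46.4 circ 618.4 -108.9 56.2
```

```bash

python3 -m pendant '[[[1.1,0.5,-3],[0,-1.1,0.7],0],[[0,0,-3],[0,0,0],0],[[0,0,-1.4],[0,0,0],0],[[0,0,0],[0,0,0],0]]' 30; python3 st.py; python3 - <<'E'
from h import *
snap("wrist","w5.png")
E
```

```text
clock: 13.82
position: [0.422, 0.1471, 0.0301]
ee_rot: [1.0, -0.001, 0.005, -0.004]
ft_force: [-0.0, -0.5, 0.2]
grip_width: 0.999
t 13.82 pos [0.422  0.1471 0.0301] jawyaw -0.1 toolz [ 0.01   0.008 -1.   ] rotvec [-1.795e+02  1.000e-01 -9.000e-01] F [-0.  -0.5  0.2] w 0.999 q [ 0.34  0.31 -0.83  2.1   0.31  0.84 -0.68]
```

View pics/w5.png

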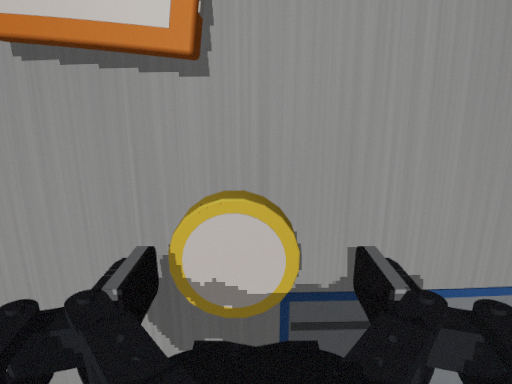

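```bash
python3 lid.py yellow .016 wrist; python3 -m pendant '[[[-0.9,0,-0.4],[-0.4,0.5,0],0],[[0,0,-0.2],[0,0,0],0],[[0,0,0],[0,0,0],0]]'; python3 st.py;  python3 lid.py yellow .016 wrist
```

```text
yellow px [233. 254.] rect [412.2 147.9] [62.4 59.7] 89.8 circ 412.1 147.8 31.7
clock: 14.3
position: [0.4142, 0.1473, 0.0266]
ee_rot: [1.0, -0.001, 0.003, 0.0]
ft_force: [0.5, 0.6, -0.1]
grip_width: 1.0
t 14.3 pos [0.4142 0.1473 0.0266] jawyaw -0.1 toolz [ 0.006 -0.    -1.   ] rotvec [ 1.8e+02 -1.0e-01  5.0e-01] F [ 0.5  0.6 -0.1] w 1.0 q [ 0.33  0.31 -0.83  2.12  0.31  0.83 -0.7 ]
yellow px [250. 258.] rect [412.3 147.8] [62.9 59.5] 72.0 circ 412.3 148.0 31.8
```

Centred within about 1 mm, so I'll close on it.

```bash
python3 -m pendant '[[[-0.15,0,-0.1],[0,0.3,0],0],[[0,0,0],[0,0,90],40],[[0,0,0],[0,0,0],90]]' 30 2>&1 | tail -3; python3 -m pendant '[[[-0.15,0,-0.1],[0,0.3,0],0],[[0,0,0],[0,0,0],60],[[0,0,0],[0,0,0],120],[[0,0,0],[0,0,0],160],[[0,0,0],[0,0,0],160],[[0,0,0],[0,0,0],160],[[0,0,0],[0,0,0],160]]' 30; python3 st.py
```

```text
out of range: row 2 has 90, outside -10.7 to 10.7
clock: 15.22
position: [0.4129, 0.1474, 0.0265]
ee_rot: [1.0, -0.001, -0.0, 0.0]
ft_force: [-1.2, 0.4, 2.4]
grip_width: 0.689
t 15.22 pos [0.4129 0.1474 0.0265] jawyaw -0.1 toolz [-0.    -0.001 -1.   ] rotvec [180.   -0.2  -0. ] F [-1.2  0.4  2.4] w 0.689 q [ 0.33  0.31 -0.83  2.12  0.31  0.84 -0.69]
```

```bash
python3 -m pendant '[[[0,0,2],[0,0,0],160],[[0,0,4],[0,0,0],160],[[0,0,5],[0,0,0],160],[[2.6,-3.2,3],[0,0,0],160],[[2.6,-3.2,0],[0,0,0],160],[[2.6,-3.2,0],[0,0,0],160],[[2.6,-3.2,0],[0,0,0],160],[[2.6,-3.2,0],[0,0,0],160],[[2.6,-3.2,0],[0,0,0],160],[[2.6,-3.2,0],[0,0,0],160],[[2.6,-3.2,0],[0,0,0],160],[[0,0,0],[0,0,0],160]]'; python3 st.py; python3 - <<'E'
from h import *
snap("wrist","w6.png")
E
python3 lid.py yellow .15 wrist;python3 geo.py 2>/dev/null
```

```text
clock: 16.73
position: [0.6258, -0.119, 0.1688]
ee_rot: [1.0, -0.0, 0.0, 0.001]
ft_force: [-1.3, 0.9, -0.8]
grip_width: 0.693
t 16.73 pos [ 0.6258 -0.119   0.1688] jawyaw -0.0 toolz [ 0.001 -0.002 -1.   ] rotvec [ 1.799e+02 -1.000e-01  1.000e-01] F [-1.3  0.9 -0.8] w 0.693 q [ 0.61  0.49 -0.67  1.5   0.32  1.26 -0.1 ]
yellow px [253. 216.] rect [ 625.  -102.1] [ 62.4 102.4] 0.1 circ 624.9 -102.3 51.5
top yellow [ 0.6219 -0.1096  0.0013] 424 0.0023
top blue [0.6185 0.0393 0.0013] 507 0.0022
scene yellow [ 0.6216 -0.1105  0.0007] 826 0.001
scene blue [0.618  0.0387 0.0007] 798 0.0011
```

View pics/w6.png

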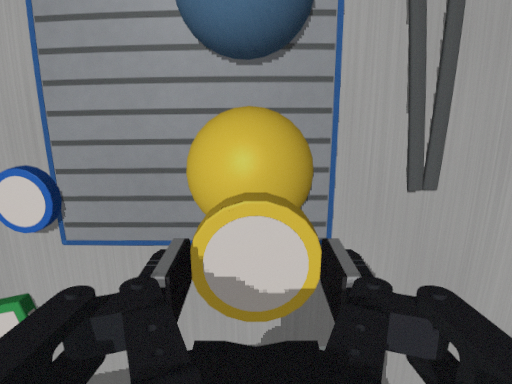

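```bash
cat > wb.py <<'E'
import sys
from geo import *
c=snap("wrist");P=cloud(c)
for k in sys.argv[1:]:
    print(k,bowl(c,P,k))
o=manip.get_obs(); print(o["position"].round(4))
# white disc of held lid
hsv=cv2.cvtColor(c["pixels"],cv2.COLOR_RGB2HSV)
m=((hsv[:,:,1]<40)&(P[:,:,2]>o["position"][2]-.03)&(np.hypot(P[:,:,0]-o["position"][0],P[:,:,1]-o["position"][1])<.04))
col=masks(c)[sys.argv[1]]&(P[:,:,2]>.09)
pts=P[m|col]; print("lid cloud",len(pts),pts.mean(0).round(4), np.percentile(pts,[1,99],axis=0).round(4).tolist())
top=pts[pts[:,2]>np.percentile(pts[:,2],95)-.006]
A=np.c_[top[:,:2]-top[:,:2].mean(0),np.ones(len(top))]; s=np.linalg.lstsq(A,top[:,2],rcond=None)[0]; print("plane slope deg",np.degrees(s[:2]).round(2),"z",s[2].round(4))
E
python3 wb.py yellow
```

```text
yellow (array([ 0.62068731, -0.10857611, -0.00172814]), 6946, np.float64(0.0005199547545901308))
[ 0.6247 -0.1143  0.1701]
lid cloud 22650 [ 0.6246 -0.1079  0.1814] [[0.589, -0.1434, 0.147], [0.6602, -0.0864, 0.2456]]
plane slope deg [-0.47 45.83] z 0.2383
```

```bash
python3 -m pendant '[[[-0.35,0.5,-2],[0,0,0],160],[[0,0,-3],[0,0,0],160],[[0,0,-2],[0,0,0],160],[[0,0,-0.8],[0,0,0],160],[[0,0,0],[0,0,0],160],[[0,0,0],[0,0,0],160]]'; python3 st.py
```

```text
clock: 17.73
position: [0.6216, -0.1061, 0.0933]
ee_rot: [1.0, 0.005, 0.003, 0.002]
ft_force: [0.4, 0.2, 0.1]
grip_width: 0.691
t 17.73 pos [ 0.6216 -0.1061  0.0933] jawyaw 0.6 toolz [ 0.006 -0.003 -1.   ] rotvec [179.8   0.9   0.5] F [0.4 0.2 0.1] w 0.691 q [ 0.59  0.55 -0.65  1.59  0.36  1.11 -0.14]
```

```bash
python3 -m pendant '[[[-0.05,-0.3,-0.6],[0.2,0.3,-0.6],160],[[0,0,-0.3],[0,0,0],160],[[0,0,0],[0,0,0],160],[[0,0,0],[0,0,0],160]]'; python3 st.py; python3 wb.py yellow; python3 - <<'E'
from h import *
snap("wrist","w7.png")
E
```

```text
clock: 18.23
position: [0.6218, -0.1097, 0.085]
ee_rot: [1.0, -0.001, 0.001, 0.0]
ft_force: [0.2, -0.5, -0.3]
grip_width: 0.692
t 18.23 pos [ 0.6218 -0.1097  0.085 ] jawyaw -0.1 toolz [ 0.002 -0.    -1.   ] rotvec [180.   -0.2   0.2] F [ 0.2 -0.5 -0.3] w 0.692 q [ 0.59  0.56 -0.64  1.59  0.37  1.11 -0.15]
yellow (array([ 0.62070518, -0.10874194, -0.00133753]), 8412, np.float64(0.0006338971637070972))
[ 0.6218 -0.1096  0.0851]
lid cloud 17066 [ 0.6219 -0.1029  0.105 ] [[0.5858, -0.1328, 0.0716], [0.6577, -0.0892, 0.161]]
plane slope deg [ 0.05 47.21] z 0.1542
```

View pics/w7.png

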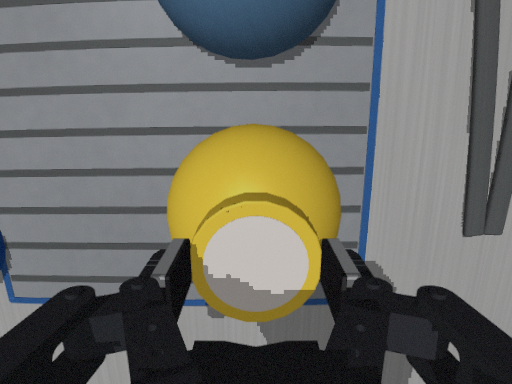

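```bash
python3 -m pendant '[[[-0.06,0,-0.3],[0,0.1,0],160],[[0,0,-0.2],[0,0,0],160],[[0,0,0],[0,0,0],160],[[0,0,0],[0,0,0],160]]'; python3 st.py;  python3 -m pendant '[[[0,0,-0.1],[0,0,0],160],[[0,0,-0.1],[0,0,0],160],[[0,0,0],[0,0,0],160]]'; python3 st.py
```

```text
clock: 18.82
position: [0.6211, -0.1095, 0.0797]
ee_rot: [1.0, -0.001, 0.0, 0.0]
ft_force: [0.5, -0.1, -0.6]
grip_width: 0.691
t 18.82 pos [ 0.6211 -0.1095  0.0797] jawyaw -0.1 toolz [ 0.001 -0.    -1.   ] rotvec [180.   -0.2   0. ] F [ 0.5 -0.1 -0.6] w 0.691 q [ 0.59  0.57 -0.64  1.6   0.37  1.1  -0.15]
clock: 19.2
position: [0.6213, -0.1095, 0.0784]
ee_rot: [1.0, -0.001, 0.0, 0.0]
ft_force: [-2.2, 0.1, 1.6]
grip_width: 0.687
t 19.2 pos [ 0.6213 -0.1095  0.0784] jawyaw -0.1 toolz [ 0.001 -0.    -1.   ] rotvec [ 1.8e+02 -2.0e-01  1.0e-01] F [-2.2  0.1  1.6] w 0.687 q [ 0.58  0.57 -0.64  1.6   0.37  1.1  -0.15]
```

```bash
python3 -m pendant '[[[0,0,-0.05],[0,0,0],160],[[0,0,0],[0,0,0],160],[[0,0,0],[0,0,76],70],[[0,0,0],[0,0,0],70]]' 20 2>&1 | tail -1; python3 -m pendant '[[[0,0,-0.05],[0,0,0],160],[[0,0,0],[0,0,0],78],[[0,0,0],[0,0,0],70],[[0,0,0],[0,0,0],55],[[0,0,0],[0,0,0],30],[[0,0,0],[0,0,0],0],[[0,0,0],[0,0,0],0]]' 20; python3 st.py; python3 - <<'E'
from h import *
snap("wrist","w8.png"); c=snap("scene"); cv2.imwrite("pics/s8.png",cv2.resize(c["pixels"][150:300,120:380,::-1],(780,450)))
E
```

```text
out of range: row 3 has 76, outside -10.7 to 10.7
clock: 20.08
position: [0.6214, -0.1095, 0.0777]
ee_rot: [1.0, -0.001, 0.001, 0.0]
ft_force: [0.2, -1.1, -0.4]
grip_width: 0.999
t 20.07 pos [ 0.6214 -0.1095  0.0777] jawyaw -0.1 toolz [ 0.001 -0.    -1.   ] rotvec [ 1.8e+02 -2.0e-01  1.0e-01] F [ 0.2 -1.1 -0.4] w 0.999 q [ 0.58  0.57 -0.64  1.6   0.37  1.1  -0.15]
```

View pics/w8.png

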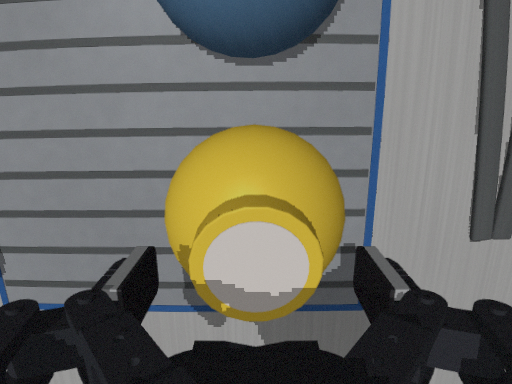

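View pics/s8.png

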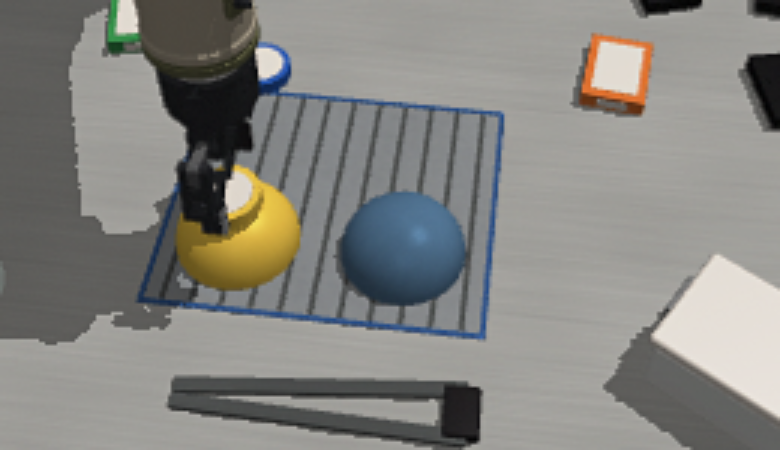

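```bash
python3 -m pendant '[[[0,0,2],[0,0,0],0],[[0,0,4],[0,0,0],0],[[0,0,4],[0,0,0],0],[[-5,-0.6,0],[0,0,0],0],[[-5,-0.6,0],[0,0,0],0],[[-5,-0.6,-3],[0,0,0],0],[[-5,-0.6,-3],[0,0,0],0],[[0,0,0],[0,0,0],0],[[0,0,0],[0,0,0],0]]'; python3 st.py; python3 lid.py blue .016 wrist;  python3 - <<'E'
from h import *
snap("wrist","w9.png"); c=snap("scene"); cv2.imwrite("pics/s9.png",cv2.resize(c["pixels"][150:300,120:380,::-1],(780,450)))
E
```

```text
clock: 21.3
position: [0.4185, -0.1326, 0.1303]
ee_rot: [1.0, -0.0, 0.006, 0.003]
ft_force: [-0.1, 0.2, 0.5]
grip_width: 1.001
t 21.3 pos [ 0.4185 -0.1326  0.1303] jawyaw 0.0 toolz [ 0.012 -0.006 -1.   ] rotvec [179.6  -0.    1. ] F [-0.1  0.2  0.5] w 1.001 q [ 0.92  0.07 -0.73  2.05  0.06  1.03  0.16]
blue px [493.  14.] rect [579.5  -6.4] [35.1 24.8] 3.6 circ 579.5 -6.7 21.3
blue px [323. 183.] rect [ 483.9 -139.1] [146.9 261.4] 48.0 circ 512.7 -107.4 133.7
```

View pics/w9.png

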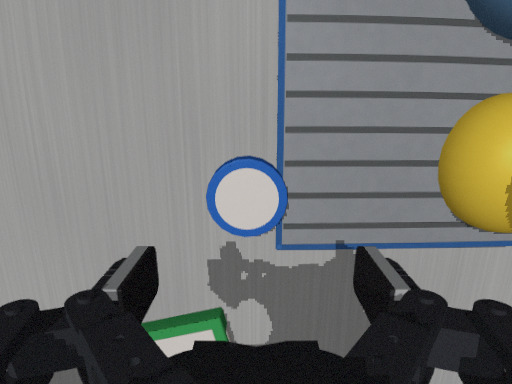

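View pics/s9.png

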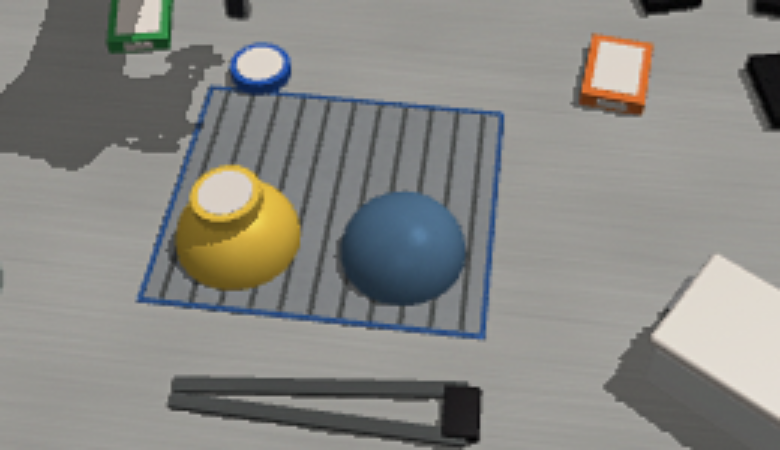

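```bash
cat > white.py <<'E'
import sys
from h import *
# white disc centre/rect: args z  n
def white(z,n="wrist",amin=300,sat=40,val=170):
    c=snap(n); hsv=cv2.cvtColor(c["pixels"],cv2.COLOR_RGB2HSV)
    rgb=c["pixels"].astype(int)
    m=((rgb.min(2)>val)).astype(np.uint8)
    cs,_=cv2.findContours(m,cv2.RETR_EXTERNAL,cv2.CHAIN_APPROX_NONE)
    for q in cs:
        a=cv2.contourArea(q)
        if a<amin: continue
        w=ray(c,q.reshape(-1,2),z)[:,:2]*1000
        r=cv2.minAreaRect(w.astype(np.float32)); h=cv2.convexHull(w.astype(np.float32))
        print("px",q.reshape(-1,2).mean(0).round(0),"a",a,"rect",np.round(r[0],1),np.round(r[1],1),round(r[2],1))
white(float(sys.argv[1]),sys.argv[2],val=int(sys.argv[3]))
E
python3 white.py .016 wrist 190; python3 st.py|cut -c1-60
```

```text
t 21.5 pos [ 0.4187 -0.1322  0.1295] jawyaw 0.0 toolz [ 0.01
```

```bash
python3 - <<'E'
import cv2; im=cv2.imread("pics/w9.png"); print(im[199,247],im[100,100],im[120,300],im[199,215])
E
python3 white.py .016 wrist 183; sed -i 's/(H<125)&(S>110)/(H<125)\&(S>(200 if c.get("w") else 110))/' meas.py; python3 - <<'E'
from h import *
c=snap("wrist"); hsv=cv2.cvtColor(c["pixels"],cv2.COLOR_RGB2HSV); print(hsv[199,211],hsv[100,282],hsv[215,220])
E
```

```text
[190 194 198] [148 149 150] [137 133 130] [187 189 193]
px [185. 341.] a 531.0 rect [ 359.7 -260.3] [48.1 17.2] 21.8
px [246. 199.] a 2870.5 rect [ 412.5 -133.9] [45.8 46.2] 44.6
[109 193 169] [107 168 137] [ 10  12 197]
```

```bash
python3 -m pendant '[[[-0.6,-0.15,-3],[0.3,0.6,0],0],[[0,0,-3],[0,0,0],0],[[0,0,-3],[0,0,0],0],[[0,0,-0.8],[0,0,0],0],[[0,0,0],[0,0,0],0],[[0,0,0],[0,0,0],0]]' 30; python3 st.py; python3 white.py .016 wrist 183
```

```text
clock: 22.35
position: [0.4163, -0.1333, 0.0311]
ee_rot: [1.0, 0.001, 0.002, -0.001]
ft_force: [-0.7, 0.2, -0.2]
grip_width: 0.999
t 22.35 pos [ 0.4163 -0.1333  0.0311] jawyaw 0.1 toolz [ 0.004  0.002 -1.   ] rotvec [-179.9   -0.2   -0.4] F [-0.7  0.2 -0.2] w 0.999 q [ 0.86  0.26 -0.7   2.13  0.22  0.83  0.03]
px [248. 254.] a 6355.0 rect [ 413.4 -130. ] [39.6 46.7] 77.7
```

```bash
python3 -m pendant '[[[-0.3,0,-0.4],[0,0.2,0],0],[[0,0,-0.1],[0,0,0],0],[[0,0,0],[0,0,0],60],[[0,0,0],[0,0,0],120],[[0,0,0],[0,0,0],160],[[0,0,0],[0,0,0],160],[[0,0,0],[0,0,0],160]]' 30; python3 st.py;  python3 - <<'E'
from h import *
snap("wrist","w10.png")
E
```

```text
clock: 23.28
position: [0.4172, -0.1357, 0.0331]
ee_rot: [1.0, 0.001, 0.003, 0.003]
ft_force: [0.4, -0.0, -0.3]
grip_width: 0.376
t 23.27 pos [ 0.4172 -0.1357  0.0331] jawyaw 0.1 toolz [ 0.006 -0.006 -1.   ] rotvec [1.796e+02 1.000e-01 5.000e-01] F [ 0.4 -0.  -0.3] w 0.376 q [ 0.86  0.25 -0.69  2.12  0.23  0.83  0.03]
```

View pics/w10.png

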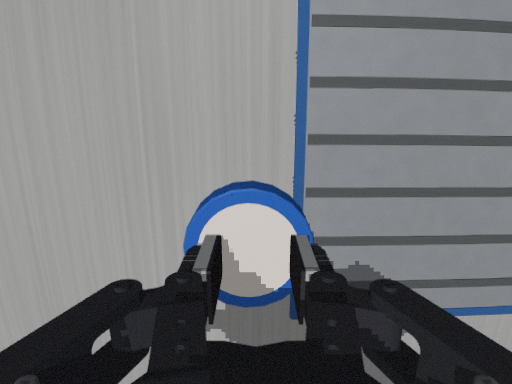

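The blue lid slipped out: the pads rode up over its top. The lid is still flat at pixel (250,243). I'll reopen, go lower and regrasp.

```bash
python3 -m pendant '[[[0,0,1],[0,0,0],0],[[0,0,0.5],[0.3,0.3,0],0],[[0,0,0],[0,0,0],0],[[0,0,0],[0,0,0],0],[[0,0,0],[0,0,0],0]]' 30; python3 st.py; python3 white.py .016 wrist 183; python3 - <<'E'
from h import *
snap("wrist","w11.png")
c=snap("wrist"); hsv=cv2.cvtColor(c["pixels"],cv2.COLOR_RGB2HSV)
m=((hsv[:,:,0]>98)&(hsv[:,:,0]<125)&(hsv[:,:,1]>185)).astype(np.uint8)
m[:, 300:]=0
cs,_=cv2.findContours(m,0,1)
q=max(cs,key=cv2.contourArea); w=ray(c,q.reshape(-1,2),.016)[:,:2]*1000
print(cv2.contourArea(q), cv2.minEnclosingCircle(w.astype(np.float32)),cv2.minAreaRect(w.astype(np.float32)))
E
```

```text
clock: 23.95
position: [0.417, -0.1356, 0.0487]
ee_rot: [1.0, 0.001, 0.0, -0.0]
ft_force: [-0.7, 0.6, -0.9]
grip_width: 0.999
t 23.95 pos [ 0.417  -0.1356  0.0487] jawyaw 0.1 toolz [ 0.  0. -1.] rotvec [-1.8e+02 -1.0e-01 -0.0e+00] F [-0.7  0.6 -0.9] w 0.999 q [ 0.87  0.23 -0.7   2.11  0.19  0.87  0.06]
px [249. 238.] a 6004.0 rect [ 413.9 -133.5] [46.1 46.8] 65.2
9966.5 ((414.0177307128906, -131.9513397216797), 31.223783493041992) ((411.5687255859375, -132.08079528808594), (54.63546371459961, 62.08595275878906), 2.199317216873169)
```

View pics/w11.png

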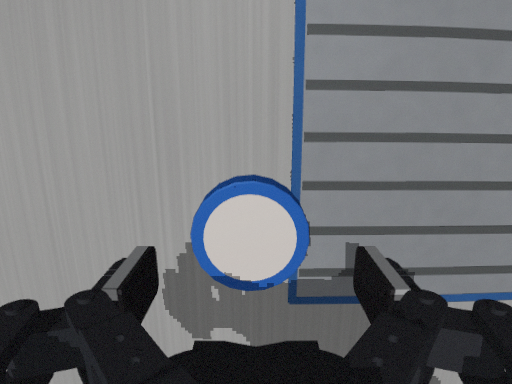

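```bash
python3 -m pendant '[[[-0.3,0.25,-1.4],[0,0,0],0],[[0,0,-0.9],[0,0,0],0],[[0,0,-0.2],[0,0,0],0],[[0,0,0],[0,0,0],0],[[0,0,0],[0,0,0],0]]' 30; python3 st.py
```

```text
clock: 24.72
position: [0.4132, -0.1325, 0.0213]
ee_rot: [1.0, 0.001, -0.001, -0.0]
ft_force: [0.2, -0.2, -0.6]
grip_width: 0.998
t 24.73 pos [ 0.4132 -0.1325  0.0213] jawyaw 0.1 toolz [-0.001  0.001 -1.   ] rotvec [-1.799e+02 -2.000e-01  1.000e-01] F [ 0.2 -0.2 -0.6] w 0.998 q [ 0.85  0.27 -0.69  2.14  0.24  0.81  0.01]
```

```bash
python3 -m pendant '[[[0,0,0.1],[0,0,0],40],[[0,0,0],[0,0,0],70],[[0,0,0],[0,0,0],90],[[0,0,0],[0,0,0],140],[[0,0,0],[0,0,0],160],[[0,0,0],[0,0,0],160]]' 30; python3 st.py
```

```text
clock: 25.48
position: [0.4138, -0.1328, 0.0235]
ee_rot: [1.0, 0.001, 0.0, 0.0]
ft_force: [-0.2, 0.1, 0.6]
grip_width: 0.7
t 25.48 pos [ 0.4138 -0.1328  0.0235] jawyaw 0.1 toolz [ 0. -0. -1.] rotvec [180.    0.2   0. ] F [-0.2  0.1  0.6] w 0.7 q [ 0.85  0.27 -0.69  2.13  0.24  0.81  0.02]
```

```bash
python3 -m pendant '[[[0,0,2],[0,0,0],160],[[0,0,4],[0,0,0],160],[[0,0,5],[0,0,0],160],[[0,0,4],[0,0,0],160],[[2.6,2.2,0],[0,0,0],160],[[2.6,2.2,0],[0,0,0],160],[[2.6,2.2,0],[0,0,0],160],[[2.6,2.2,0],[0,0,0],160],[[2.6,2.2,0],[0,0,0],160],[[2.6,2.2,0],[0,0,0],160],[[2.6,2.2,0],[0,0,0],160],[[0,0,0],[0,0,0],160]]'; python3 st.py; python3 - <<'E'
from h import *
snap("wrist","w12.png")
E
python3 wb.py blue; python3 geo.py
```

```text
clock: 26.98
position: [0.5995, 0.0255, 0.1771]
ee_rot: [1.0, -0.002, -0.001, 0.0]
ft_force: [0.1, 0.2, -0.6]
grip_width: 0.699
t 26.98 pos [0.5995 0.0255 0.1771] jawyaw -0.2 toolz [-0.001 -0.    -1.   ] rotvec [ 1.8e+02 -3.0e-01 -1.0e-01] F [ 0.1  0.2 -0.6] w 0.699 q [ 0.52  0.45 -0.81  1.59  0.34  1.26 -0.36]
blue (array([ 0.61755866,  0.04073283, -0.00156693]), 2969, np.float64(0.0004908781445528657))
[0.5984 0.0231 0.1771]
lid cloud 25617 [0.5987 0.0314 0.1936] [[0.5628, -0.0042, 0.158], [0.6343, 0.0525, 0.2528]]
plane slope deg [-0.06 46.5 ] z 0.2461
top yellow [ 0.6217 -0.1078  0.006 ] 55 0.0015
top blue [0.618  0.0401 0.0013] 242 0.0022
scene yellow [ 0.6211 -0.1106  0.0015] 527 0.0017
scene blue [6.181e-01 3.880e-02 6.000e-04] 816 0.001
```

View pics/w12.png

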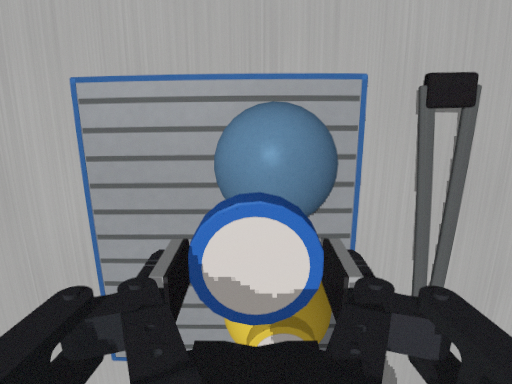

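```bash
python3 -m pendant '[[[1.9,1.6,0],[0,0,0],160],[[0,0,-3],[0,0,0],160],[[0,0,-3],[0,0,0],160],[[0,0,-1.5],[0,0,0],160],[[0,0,0],[0,0,0],160],[[0,0,0],[0,0,0],160]]'; python3 st.py
```

```text
clock: 27.92
position: [0.6173, 0.0325, 0.1036]
ee_rot: [1.0, -0.007, 0.001, 0.004]
ft_force: [0.7, 0.0, -0.2]
grip_width: 0.705
t 27.93 pos [0.6173 0.0325 0.1036] jawyaw -0.8 toolz [ 0.003 -0.007 -1.   ] rotvec [179.6  -1.3   0.2] F [ 0.7  0.  -0.2] w 0.705 q [ 0.45  0.55 -0.77  1.61  0.42  1.15 -0.43]
```

```bash
python3 -m pendant '[[[0.05,0.7,-0.8],[0.4,0.2,0.8],160],[[0,0,-0.8],[0,0,0],160],[[0,0,0],[0,0,0],160],[[0,0,0],[0,0,0],160]]'; python3 st.py; python3 wb.py blue; python3 - <<'E'
from h import *
snap("wrist","w13.png")
E
```

```text
clock: 28.42
position: [0.6187, 0.0402, 0.0883]
ee_rot: [1.0, 0.0, 0.001, -0.0]
ft_force: [0.2, -0.3, -1.1]
grip_width: 0.702
t 28.43 pos [0.6187 0.0402 0.0883] jawyaw 0.0 toolz [ 0.001  0.    -1.   ] rotvec [-1.8e+02 -0.0e+00 -1.0e-01] F [ 0.2 -0.3 -1.1] w 0.702 q [ 0.44  0.58 -0.77  1.62  0.43  1.12 -0.43]
blue (array([ 0.61733453,  0.04074216, -0.00123842]), 2838, np.float64(0.0004120896839835256))
[0.6187 0.0402 0.0883]
lid cloud 19862 [0.6186 0.0478 0.1129] [[0.5821, 0.0175, 0.078], [0.6548, 0.0609, 0.1644]]
plane slope deg [-0.27 45.62] z 0.1581
```

View pics/w13.png

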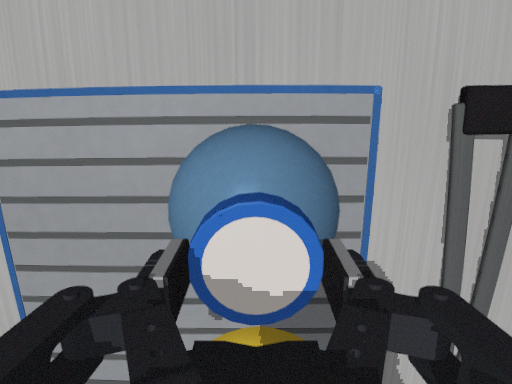

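```bash
python3 -m pendant '[[[-0.08,-0.03,-0.5],[0,0,0],160],[[0,0,-0.4],[0,0,0],160],[[0,0,0],[0,0,0],160],[[0,0,0],[0,0,0],160]]'; python3 st.py;  python3 -m pendant '[[[0,0,-0.1],[0,0,0],160],[[0,0,-0.1],[0,0,0],160],[[0,0,0],[0,0,0],160]]'; python3 st.py
```

```text
clock: 29.02
position: [0.6179, 0.0396, 0.0787]
ee_rot: [1.0, -0.0, 0.001, -0.0]
ft_force: [-0.0, -1.6, -0.7]
grip_width: 0.7
t 29.02 pos [0.6179 0.0396 0.0787] jawyaw -0.0 toolz [ 0.002  0.    -1.   ] rotvec [-1.8e+02  0.0e+00 -1.0e-01] F [-0.  -1.6 -0.7] w 0.7 q [ 0.44  0.58 -0.76  1.63  0.44  1.11 -0.44]
clock: 29.4
position: [0.6179, 0.0396, 0.0768]
ee_rot: [1.0, -0.0, 0.001, -0.0]
ft_force: [-0.1, 0.8, -0.2]
grip_width: 0.703
t 29.4 pos [0.6179 0.0396 0.0768] jawyaw -0.0 toolz [ 0.002  0.    -1.   ] rotvec [-180.     0.    -0.2] F [-0.1  0.8 -0.2] w 0.703 q [ 0.44  0.59 -0.76  1.63  0.44  1.1  -0.44]
```

```bash
python3 -m pendant '[[[0,0,-0.1],[0,0.1,0],160],[[0,0,0],[0,0,0],160],[[0,0,-0.05],[0,0,0],160],[[0,0,0],[0,0,0],160]]'; python3 st.py
```

```text
clock: 29.9
position: [0.6181, 0.0397, 0.0754]
ee_rot: [1.0, -0.0, 0.0, -0.0]
ft_force: [-0.4, 0.6, 0.7]
grip_width: 0.7
t 29.9 pos [0.6181 0.0397 0.0754] jawyaw -0.0 toolz [ 0.  0. -1.] rotvec [-180.    0.   -0.] F [-0.4  0.6  0.7] w 0.7 q [ 0.44  0.59 -0.76  1.63  0.44  1.1  -0.44]
```

```bash
python3 -m pendant '[[[0,0,-0.1],[0,0,0],160],[[0,0,0],[0,0,0],160],[[0,0,0],[0,0,0],160]]'; python3 st.py
```

```text
clock: 30.28
position: [0.6181, 0.0397, 0.0753]
ee_rot: [1.0, -0.0, 0.0, 0.0]
ft_force: [0.4, -0.8, 1.1]
grip_width: 0.702
t 30.27 pos [0.6181 0.0397 0.0753] jawyaw -0.0 toolz [ 0. -0. -1.] rotvec [180.  -0.   0.] F [ 0.4 -0.8  1.1] w 0.702 q [ 0.44  0.59 -0.76  1.63  0.44  1.1  -0.44]
```

```bash
python3 -m pendant '[[[0,0,0],[0,0,0],78],[[0,0,0],[0,0,0],70],[[0,0,0],[0,0,0],55],[[0,0,0],[0,0,0],30],[[0,0,0],[0,0,0],0],[[0,0,0],[0,0,0],0],[[0,0,2],[0,0,0],0],[[0,0,4],[0,0,0],0],[[0,0,5],[0,0,0],0],[[0,-1,5],[0,0,0],0],[[0,0,0],[0,0,0],0]]' 20; python3 st.py; python3 - <<'E'
from h import *
snap("wrist","w14.png"); c=snap("scene"); cv2.imwrite("pics/s14.png",cv2.resize(c["pixels"][150:300,120:380,::-1],(780,450)))
E
```

```text
clock: 31.65
position: [0.6176, 0.0305, 0.2459]
ee_rot: [1.0, 0.001, 0.002, -0.0]
ft_force: [0.5, -0.0, -0.9]
grip_width: 0.999
t 31.65 pos [0.6176 0.0305 0.2459] jawyaw 0.1 toolz [ 0.004  0.001 -1.   ] rotvec [-1.8e+02 -1.0e-01 -3.0e-01] F [ 0.5 -0.  -0.9] w 0.999 q [ 0.5   0.43 -0.83  1.45  0.32  1.39 -0.34]
```

View pics/w14.png

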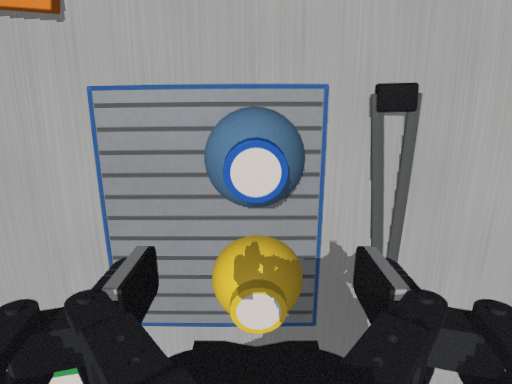

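View pics/s14.png

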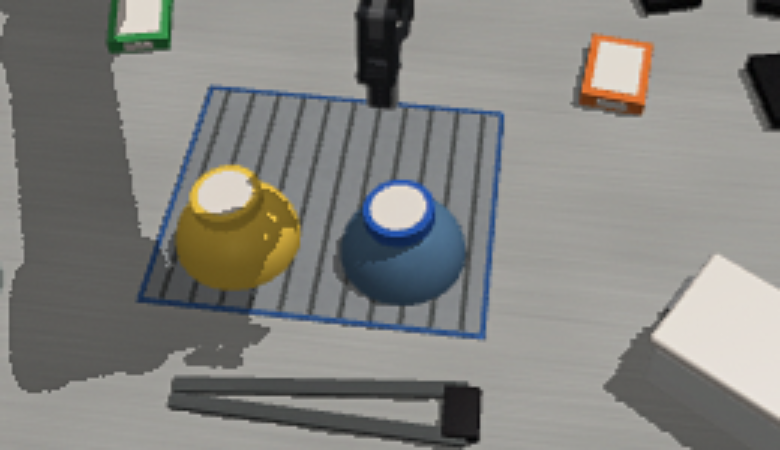

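```bash
cat > chk.py <<'E'
from geo import *
B={"yellow":(.6215,-.1103),"blue":(.618,.0395)}
for n in ["scene","top","wrist"]:
    c=snap(n);P=cloud(c)
    for k,b in B.items():
        d=np.hypot(P[:,:,0]-b[0],P[:,:,1]-b[1])
        m=(P[:,:,2]>.061)&(P[:,:,2]<.08)&(d<.05)
        if m.sum()<20: print(n,k,"hidden",m.sum()); continue
        q=P[m]; A=np.c_[q[:,:2]-q[:,:2].mean(0),np.ones(len(q))]; s=np.linalg.lstsq(A,q[:,2],rcond=None)[0]
        cs,_=cv2.findContours(m.astype(np.uint8),0,1); w=ray(c,max(cs,key=len).reshape(-1,2),.068)[:,:2]*1000
        try: bw=bowl(c,P,k)[0]
        except Exception: bw=np.zeros(3)
        print(n,k,"bowl",bw.round(4),"lid mean",q.mean(0).round(4),"circ",np.round(cv2.minEnclosingCircle(w.astype(np.float32))[0],1),"slope",np.degrees(s[:2]).round(1),len(q))
E
python3 chk.py 2>/dev/null
```

```text
scene yellow bowl [ 0.6213 -0.1107  0.0014] lid mean [ 0.625  -0.1131  0.0678] circ [ 624.8 -112.4] slope [-2.2  4. ] 383
scene blue bowl [0.6175 0.0386 0.0017] lid mean [0.6215 0.0358 0.0677] circ [621.8  37.5] slope [-2.6  3.7] 394
top yellow hidden 17
top blue bowl [0.6185 0.039  0.0026] lid mean [0.6114 0.0451 0.0694] circ [618.   35.8] slope [1.  4.3] 140
wrist yellow bowl [ 0.6208 -0.1093 -0.0007] lid mean [ 0.6214 -0.1098  0.0658] circ [ 621.1 -108.7] slope [-0.7  3.6] 2376
wrist blue bowl [ 0.6174  0.0405 -0.0011] lid mean [0.6182 0.0382 0.0658] circ [618.2  38.2] slope [-1.4  4.4] 3407
```

```bash
cat > tilt.py <<'E'
from geo import *
B={"yellow":(.6215,-.1103),"blue":(.618,.0395)}
for n in ["scene","wrist","top"]:
    c=snap(n);P=cloud(c); hsv=cv2.cvtColor(c["pixels"],cv2.COLOR_RGB2HSV)
    for k,b in B.items():
        d=np.hypot(P[:,:,0]-b[0],P[:,:,1]-b[1])
        m=((hsv[:,:,1]<45)&(hsv[:,:,2]>90)&(d<.04)&(P[:,:,2]>.05)).astype(np.uint8)
        m=cv2.morphologyEx(m,cv2.MORPH_CLOSE,np.ones((3,3)))
        cs,_=cv2.findContours(m,0,1)
        if not cs: print(n,k,"none");continue
        w=ray(c,max(cs,key=len).reshape(-1,2),.068)[:,:2]*1000
        circ=cv2.minEnclosingCircle(w.astype(np.float32))
        m=cv2.erode(m,np.ones((3,3))); q=P[m>0]
        if len(q)<10: continue
        A=np.c_[q[:,:2]-q[:,:2].mean(0),np.ones(len(q))]
        s=np.linalg.lstsq(A,q[:,2],rcond=None)[0]
        print(n,k,len(q),"slope",np.degrees(s[:2]).round(2),"res",(A@s-q[:,2]).std().round(4),"z",s[2].round(4),"circ",np.round(circ[0],1),round(circ[1],1))
    # control: counter patch in drain near side
    m=(P[:,:,0]>.46)&(P[:,:,0]<.54)&(P[:,:,1]>-.15)&(P[:,:,1]<.08)&(abs(P[:,:,2])<.02); q=P[m]
    A=np.c_[q[:,:2]-q[:,:2].mean(0),np.ones(len(q))];s=np.linalg.lstsq(A,q[:,2],rcond=None)[0]; print("counter",np.degrees(s[:2]).round(2),s[2].round(4))
E
python3 tilt.py
```

```text
scene yellow 134 slope [-1.2  5. ] res 0.0011 z 0.0684 circ [ 622.1 -114.9] 23.0
 ** On entry to DLASCL parameter number  4 had an illegal value
 ** On entry to DLASCL parameter number  4 had an illegal valueTraceback (most recent call last):
  File "tilt.py", line 16, in <module>
    s=np.linalg.lstsq(A,q[:,2],rcond=None)[0]
      ~~~~~~~~~~~~~~~^^^^^^^^^^^^^^^^^^^^^
    x, resids, rank, s = _umath_linalg.lstsq(a, b, rcond,
                         ~~~~~~~~~~~~~~~~~~~^^^^^^^^^^^^^
                                             signature=signature)
                                             ^^^^^^^^^^^^^^^^^^^^
    raise LinAlgError("SVD did not converge in Linear Least Squares")
numpy.linalg.LinAlgError: SVD did not converge in Linear Least Squares
```

```bash
sed -i 's/q=P\[m>0\]/q=P[m>0]; q=q[~np.isnan(q[:,0])]/' tilt.py; python3 tilt.py
```

```text
scene yellow 134 slope [0.11 5.35] res 0.0012 z 0.0681 circ [ 622.1 -114.9] 23.0
scene blue 265 slope [824.75 223.37] res 0.1275 z 0.295 circ [-731.2 -129.6] 133.2
counter [-0.09 -0.03] 0.0012
wrist yellow 1131 slope [-0.79  5.98] res 0.0006 z 0.066 circ [ 621.3 -111.6] 23.3
wrist blue 1876 slope [-1.05  5.15] res 0.0007 z 0.0659 circ [618.3  36.8] 23.7
counter [0.03 0.05] -0.0012
top yellow none
top blue 719 slope [-24.14 -27.78] res 0.0924 z 0.5936 circ [864.3  36.1] 64.2
counter [-0.04 -0.28] 0.0018
```

```bash
python3 -m pendant '[[[0.05,0.6,-5],[0,0.2,0],0],[[0,0,-5],[0,0,0],0],[[0,0,-4],[0,0,0],0],[[0,0,-2],[0,0,0],0],[[0,0,0],[0,0,0],0],[[0,0,0],[0,0,0],0]]' 20; python3 st.py
```

```text
clock: 32.85
position: [0.6166, 0.0374, 0.0763]
ee_rot: [1.0, 0.001, -0.003, -0.001]
ft_force: [0.5, -0.3, 0.3]
grip_width: 0.998
t 32.85 pos [0.6166 0.0374 0.0763] jawyaw 0.2 toolz [-0.007  0.002 -1.   ] rotvec [-179.9   -0.3    0.6] F [ 0.5 -0.3  0.3] w 0.998 q [ 0.44  0.59 -0.76  1.62  0.44  1.11 -0.43]
```

```bash
python3 -m pendant '[[[0.15,0,-0.4],[0,-0.4,0],0],[[0,0,0],[0,0,0],0],[[0,0,0],[0,0,0],40],[[0,0,0],[0,0,0],70],[[0,0,0],[0,0,0],90],[[0,0,0],[0,0,0],140],[[0,0,0],[0,0,0],160]]' 25; python3 st.py
```

```text
clock: 33.72
position: [0.6201, 0.0375, 0.076]
ee_rot: [1.0, 0.001, 0.003, -0.001]
ft_force: [-0.5, 0.3, 1.7]
grip_width: 0.705
t 33.73 pos [0.6201 0.0375 0.076 ] jawyaw 0.1 toolz [ 0.006  0.001 -1.   ] rotvec [-179.9   -0.2   -0.5] F [-0.5  0.3  1.7] w 0.705 q [ 0.44  0.59 -0.76  1.63  0.44  1.1  -0.43]
```

```bash
python3 -m pendant '[[[0,0,1],[0,0,0],160],[[-0.2,0.4,0.3],[-5.3,0.3,0],160],[[0,0,0],[0,0,0],160],[[0,0,0],[0,0,0],160]]'; python3 st.py; python3 - <<'E'
from h import *
c=snap("wrist","w15.png");P=cloud(c);o=manip.get_obs()
hsv=cv2.cvtColor(c["pixels"],cv2.COLOR_RGB2HSV)
m=((hsv[:,:,1]<45)&(hsv[:,:,2]>90)); m[:,:195]=0;m[:,318:]=0;m[:200]=0;m[315:]=0
m&=(P[:,:,2]>.06)&(P[:,:,2]<.1)
cs,_=cv2.findContours(m.astype(np.uint8),0,1); w=ray(c,max(cs,key=len).reshape(-1,2),.079)[:,:2]*1000; print(cv2.minEnclosingCircle(w.astype(np.float32)))
q=P[cv2.erode(m.astype(np.uint8),np.ones((3,3)))>0]; A=np.c_[q[:,:2]-q[:,:2].mean(0),np.ones(len(q))];s=np.linalg.lstsq(A,q[:,2],rcond=None)[0]; print(len(q),np.degrees(s[:2]).round(2),s[2].round(4))
E
python3 wb.py blue | head -1
```

```text
clock: 34.22
position: [0.6186, 0.0405, 0.0901]
ee_rot: [0.999, 0.001, 0.0, 0.045]
ft_force: [-0.4, -1.0, -0.2]
grip_width: 0.702
t 34.23 pos [0.6186 0.0405 0.0901] jawyaw 0.1 toolz [ 0.001 -0.091 -0.996] rotvec [1.748e+02 1.000e-01 1.000e-01] F [-0.4 -1.  -0.2] w 0.702 q [ 0.37  0.57 -0.73  1.61  0.5   1.16 -0.5 ]
((618.4931030273438, 37.715492248535156), 24.59834098815918)
7177 [-2.39 -0.49] 0.0802
blue (array([ 0.61733056,  0.04042988, -0.00115624]), 1841, np.float64(0.0004067828075067208))
```

View pics/w15.png

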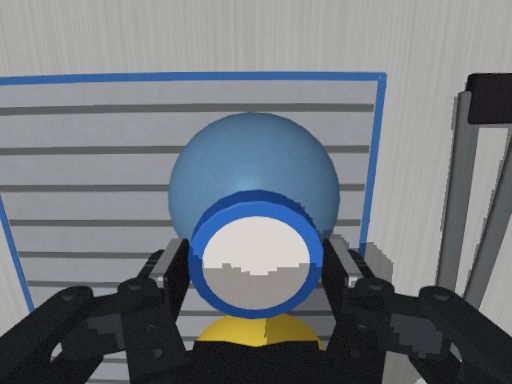

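```bash
python3 -m pendant '[[[-0.05,0.25,0],[0,-1.5,0],160],[[0,0,0],[0,0,0],160],[[0,0,0],[0,0,0],160]]'; python3 st.py; cat > held.py <<'E'
import sys
from geo import *
zt=float(sys.argv[1]); k=sys.argv[2]; b=(float(sys.argv[3]),float(sys.argv[4]))
for n in ["wrist","scene"]:
    c=snap(n);P=cloud(c); hsv=cv2.cvtColor(c["pixels"],cv2.COLOR_RGB2HSV)
    d=np.hypot(P[:,:,0]-b[0],P[:,:,1]-b[1])
    m=((hsv[:,:,1]<45)&(hsv[:,:,2]>85)&(d<.03)&(abs(P[:,:,2]-zt)<.008)).astype(np.uint8)
    cs,_=cv2.findContours(m,0,1); w=ray(c,max(cs,key=len).reshape(-1,2),zt)[:,:2]*1000
    r=cv2.minEnclosingCircle(w.astype(np.float32))
    q=P[cv2.erode(m,np.ones((3,3)))>0]; A=np.c_[q[:,:2]-q[:,:2].mean(0),np.ones(len(q))];s=np.linalg.lstsq(A,q[:,2],rcond=None)[0]
    try: bw=bowl(c,P,k)[0]
    except Exception: bw=np.zeros(3)
    print(n,"lid",np.round(r[0],1),round(r[1],1),"n",len(q),"slope",np.degrees(s[:2]).round(2),"z",s[2].round(4),"bowl",bw.round(4))
E
python3 held.py .080 blue .618 .039
```

```text
clock: 34.7
position: [0.6178, 0.0419, 0.0898]
ee_rot: [0.999, -0.001, 0.014, 0.045]
ft_force: [-0.2, -0.9, -1.0]
grip_width: 0.702
t 34.7 pos [0.6178 0.0419 0.0898] jawyaw -0.1 toolz [ 0.028 -0.09  -0.996] rotvec [174.8  -0.2   2.5] F [-0.2 -0.9 -1. ] w 0.702 q [ 0.37  0.55 -0.74  1.64  0.51  1.13 -0.52]
wrist lid [618.  40.] 24.1 n 7160 slope [-0.82 -0.48] z 0.0799 bowl [ 0.6174  0.0406 -0.0011]
scene lid [617.4  24. ] 16.3 n 13 slope [ 4.18 -0.11] z 0.082 bowl [0.6179 0.0388 0.0009]
```

```bash
python3 -m pendant '[[[-0.05,0.05,-0.6],[-0.4,0,0],160],[[0,0,-0.3],[0,0,0],160],[[0,0,0],[0,0,0],160],[[0,0,0],[0,0,0],160]]'; python3 st.py;python3 held.py .070 blue .618 .039
```

```text
clock: 35.3
position: [0.6173, 0.0428, 0.0798]
ee_rot: [0.999, -0.001, 0.014, 0.049]
ft_force: [0.8, 0.1, -1.5]
grip_width: 0.699
t 35.3 pos [0.6173 0.0428 0.0798] jawyaw -0.0 toolz [ 0.027 -0.097 -0.995] rotvec [174.4  -0.2   2.4] F [ 0.8  0.1 -1.5] w 0.699 q [ 0.36  0.56 -0.73  1.64  0.52  1.12 -0.53]
wrist lid [617.4  40.8] 24.2 n 7227 slope [-0.86 -0.86] z 0.0699 bowl [0.615  0.0392 0.0022]
scene lid [616.   23.7] 16.3 n 11 slope [-3.28 -3.5 ] z 0.0728 bowl [0.6176 0.0386 0.0011]
```

```bash
python3 -m pendant '[[[0,0,-0.15],[0.3,-0.3,0],160],[[0,0,-0.1],[0,0,0],160],[[0,0,0],[0,0,0],160],[[0,0,0],[0,0,0],160]]'; python3 st.py; python3 -m pendant '[[[0,0,-0.1],[0,0,0],160],[[0,0,0],[0,0,0],160],[[0,0,0],[0,0,0],160]]'; python3 st.py
```

```text
clock: 35.9
position: [0.6174, 0.0426, 0.0773]
ee_rot: [0.999, -0.001, 0.017, 0.046]
ft_force: [0.5, 0.1, -0.4]
grip_width: 0.701
t 35.9 pos [0.6174 0.0426 0.0773] jawyaw -0.0 toolz [ 0.033 -0.092 -0.995] rotvec [174.7  -0.2   2.9] F [ 0.5  0.1 -0.4] w 0.701 q [ 0.37  0.56 -0.73  1.65  0.52  1.1  -0.53]
clock: 36.28
position: [0.6175, 0.0427, 0.0763]
ee_rot: [0.999, -0.001, 0.017, 0.046]
ft_force: [-0.2, 0.6, -1.1]
grip_width: 0.704
t 36.27 pos [0.6175 0.0427 0.0763] jawyaw -0.0 toolz [ 0.034 -0.092 -0.995] rotvec [174.7  -0.2   2.9] F [-0.2  0.6 -1.1] w 0.704 q [ 0.37  0.56 -0.73  1.65  0.52  1.1  -0.53]
```

```bash
python3 -m pendant '[[[0,0,-0.1],[0,0,0],160],[[0,0,0],[0,0,0],160],[[0,0,0],[0,0,0],160]]'; python3 st.py|cut -c1-70; python3 -m pendant '[[[0,0,-0.1],[0,0,0],160],[[0,0,0],[0,0,0],160],[[0,0,0],[0,0,0],160]]'; python3 st.py|cut -c1-70; python3 held.py .068 blue .618 .039
```

```text
clock: 36.65
position: [0.6176, 0.0427, 0.076]
ee_rot: [0.999, -0.001, 0.017, 0.046]
ft_force: [-0.3, 0.1, 0.2]
grip_width: 0.7
t 36.65 pos [0.6176 0.0427 0.076 ] jawyaw -0.0 toolz [ 0.034 -0.092 -0
clock: 37.02
position: [0.6176, 0.0428, 0.0759]
ee_rot: [0.999, -0.001, 0.017, 0.046]
ft_force: [-1.4, -1.2, 1.1]
grip_width: 0.708
t 37.02 pos [0.6176 0.0428 0.0759] jawyaw -0.1 toolz [ 0.034 -0.093 -0
wrist lid [617.7  42. ] 23.9 n 7249 slope [-0.43 -0.82] z 0.0661 bowl [0.6106 0.0336 0.0124]
scene lid [617.7  23.9] 16.3 n 12 slope [-1.11 -4.38] z 0.0687 bowl [0.6176 0.0386 0.0015]
```

```bash
python3 -m pendant '[[[0,0,0],[0,0,0],78],[[0,0,0],[0,0,0],70],[[0,0,0],[0,0,0],55],[[0,0,0],[0,0,0],30],[[0,0,0],[0,0,0],0],[[0,0,0],[0,0,0],0],[[0,0.2,2],[0,0,0],0],[[0,0,4],[0,0,0],0],[[0,0,5],[2.5,1,0],0],[[0,-1.5,5],[2.5,1,0],0],[[0,0,0],[0,0,0],0]]' 20; python3 st.py; python3 tilt.py 2>&1 | grep -E "wrist|scene"; python3 wb.py blue yellow | head -2;  python3 - <<'E'
from h import *
snap("wrist","w16.png")
E
```

```text
clock: 38.5
position: [0.617, 0.0316, 0.2463]
ee_rot: [1.0, 0.001, 0.001, 0.0]
ft_force: [0.2, 0.2, -0.6]
grip_width: 0.997
t 38.5 pos [0.617  0.0316 0.2463] jawyaw 0.1 toolz [ 0.002 -0.001 -1.   ] rotvec [179.9   0.2   0.2] F [ 0.2  0.2 -0.6] w 0.997 q [ 0.49  0.43 -0.81  1.45  0.31  1.39 -0.34]
scene yellow 134 slope [0.33 5.95] res 0.0013 z 0.0682 circ [ 622.1 -114.9] 23.0
scene blue 175 slope [438.41 -68.91] res 0.1083 z 0.1143 circ [-742.9 -175.9] 71.6
wrist yellow 1085 slope [-0.78  5.73] res 0.0006 z 0.066 circ [ 621.1 -111.4] 23.4
wrist blue 1874 slope [-2.65 -2.47] res 0.0007 z 0.0661 circ [618.2  41.9] 24.0
blue (array([ 0.6173728 ,  0.04048555, -0.00117891]), 1675, np.float64(0.0005609078522573944))
yellow (array([ 0.62081421, -0.10935134, -0.00063813]), 2726, np.float64(0.0014674846552990522))
```

View pics/w16.png

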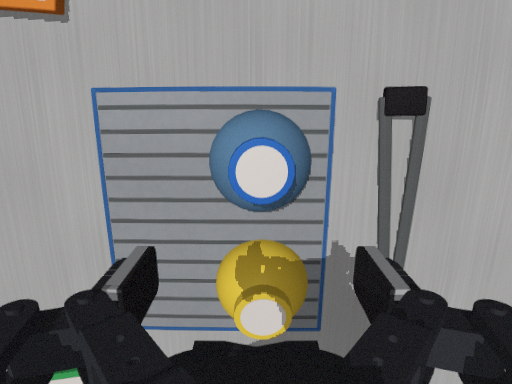

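```bash
python3 -m pendant '[[[0.1,-4.8,0],[0,0,0],0],[[0.1,-4.8,0],[0,0,0],0],[[0.1,-4.8,0],[0,0,0],0],[[0,0,-4],[0,0,0],0],[[0,0,-4],[0,0,0],0],[[0,0,-4],[0,0,0],0],[[0,0,-1.5],[0,0,0],0],[[0,0,0],[0,0,0],0],[[0,0,0],[0,0,0],0]]' 20; python3 st.py
```

```text
clock: 39.88
position: [0.6134, -0.1092, 0.0953]
ee_rot: [1.0, 0.008, -0.009, -0.0]
ft_force: [0.9, 1.0, 0.4]
grip_width: 0.997
t 39.88 pos [ 0.6134 -0.1092  0.0953] jawyaw 0.9 toolz [-0.017  0.001 -1.   ] rotvec [-179.9   -1.4    1.5] F [0.9 1.  0.4] w 0.997 q [ 0.64  0.57 -0.72  1.59  0.4   1.15 -0.15]
```

```bash
python3 -m pendant '[[[0.75,-0.3,-0.5],[0,-1,-0.9],0],[[0,0,-0.8],[0,0,0],0],[[0,0,-0.5],[0,0,0],0],[[0,0,0],[0,0,0],0],[[0,0,0],[0,0,0],0]]' 25; python3 st.py
```

```text
clock: 40.5
position: [0.623, -0.1126, 0.0788]
ee_rot: [1.0, -0.001, 0.003, 0.0]
ft_force: [-1.3, 0.5, -0.3]
grip_width: 0.995
t 40.5 pos [ 0.623  -0.1126  0.0788] jawyaw -0.1 toolz [ 0.005 -0.    -1.   ] rotvec [ 1.8e+02 -1.0e-01  5.0e-01] F [-1.3  0.5 -0.3] w 0.995 q [ 0.64  0.59 -0.71  1.59  0.42  1.11 -0.18]
```

```bash
python3 -m pendant '[[[-0.15,0,-0.35],[0,0.3,0],0],[[0,0,0],[0,0,0],0],[[0,0,0],[0,0,0],40],[[0,0,0],[0,0,0],70],[[0,0,0],[0,0,0],90],[[0,0,0],[0,0,0],140],[[0,0,0],[0,0,0],160]]' 25; python3 st.py; python3 -m pendant '[[[0,0,1],[0,0,0],160],[[0,0.4,0.3],[-5.5,0,0],160],[[0,0,0],[0,0,0],160],[[0,0,0],[0,0,0],160]]'; python3 st.py; python3 held.py .082 yellow .621 -.110
```

```text
clock: 41.38
position: [0.6215, -0.1125, 0.0759]
ee_rot: [1.0, -0.001, 0.0, 0.0]
ft_force: [-1.1, 0.4, 0.8]
grip_width: 0.706
t 41.38 pos [ 0.6215 -0.1125  0.0759] jawyaw -0.1 toolz [ 0.    -0.001 -1.   ] rotvec [ 1.8e+02 -1.0e-01  0.0e+00] F [-1.1  0.4  0.8] w 0.706 q [ 0.63  0.6  -0.7   1.59  0.42  1.11 -0.18]
clock: 41.88
position: [0.6218, -0.1097, 0.0903]
ee_rot: [0.999, -0.002, 0.0, 0.048]
ft_force: [-0.4, 0.2, -0.8]
grip_width: 0.701
t 41.88 pos [ 0.6218 -0.1097  0.0903] jawyaw -0.2 toolz [ 0.001 -0.097 -0.995] rotvec [ 1.744e+02 -3.000e-01  1.000e-01] F [-0.4  0.2 -0.8] w 0.701 q [ 0.56  0.56 -0.68  1.6   0.49  1.14 -0.26]
wrist lid [ 621.6 -110.4] 23.7 n 7066 slope [-0.92 -0.3 ] z 0.0805 bowl [ 0.6207 -0.1088 -0.0014]
scene lid [ 622.2 -101.2] 19.9 n 32 slope [0.82 3.17] z 0.0827 bowl [ 0.6216 -0.1106  0.0009]
```

```bash
python3 -m pendant '[[[-0.08,0.08,-0.6],[0,-0.4,0],160],[[0,0,-0.4],[0,0,0],160],[[0,0,0],[0,0,0],160],[[0,0,0],[0,0,0],160]]'; python3 st.py|cut -c1-70; python3 held.py .073 yellow .621 -.110
```

```text
clock: 42.48
position: [0.6204, -0.1102, 0.0786]
ee_rot: [0.999, -0.003, 0.003, 0.048]
ft_force: [-0.1, -0.5, -0.3]
grip_width: 0.697
t 42.48 pos [ 0.6204 -0.1102  0.0786] jawyaw -0.3 toolz [ 0.007 -0.095
wrist lid [ 620.1 -109.1] 23.2 n 7089 slope [-0.46 -0.21] z 0.0688 bowl [ 0.6207 -0.1092 -0.001 ]
scene lid [ 621.8 -103.7] 19.8 n 19 slope [0.72 2.78] z 0.0709 bowl [ 0.6215 -0.1104  0.0011]
```

```bash
python3 -m pendant '[[[0.03,0.13,-0.1],[0,0,0],160],[[0,0,0],[0,0,0],160],[[0,0,-0.1],[0,0,0],160],[[0,0,0],[0,0,0],160]]'; python3 st.py|cut -c1-170; python3 held.py .070 yellow .621 -.110|head -1;python3 -m pendant '[[[0,0,-0.1],[0,0,0],160],[[0,0,0],[0,0,0],160],[[0,0,0],[0,0,0],160]]'; python3 st.py|cut -c1-170
```

```text
clock: 43.08
position: [0.621, -0.1085, 0.0768]
ee_rot: [0.999, -0.003, 0.004, 0.048]
ft_force: [-0.2, 0.5, 0.2]
grip_width: 0.704
t 43.08 pos [ 0.621  -0.1085  0.0768] jawyaw -0.3 toolz [ 0.007 -0.095 -0.995] rotvec [174.5  -0.5   0.7] F [-0.2  0.5  0.2] w 0.704 q [ 0.56  0.57 -0.67  1.62  0.5   1.1
wrist lid [ 620.8 -108.3] 23.4 n 7132 slope [-0.49 -0.24] z 0.0671 bowl [ 0.6207 -0.1093 -0.0008]
clock: 43.55
position: [0.6211, -0.1086, 0.076]
ee_rot: [0.999, -0.003, 0.004, 0.048]
ft_force: [-0.8, 0.1, 0.2]
grip_width: 0.703
t 43.55 pos [ 0.6211 -0.1086  0.076 ] jawyaw -0.3 toolz [ 0.008 -0.095 -0.995] rotvec [174.5  -0.5   0.7] F [-0.8  0.1  0.2] w 0.703 q [ 0.56  0.57 -0.67  1.62  0.5   1.1
```

```bash
python3 -m pendant '[[[0,-0.02,-0.1],[0,0,0],160],[[0,0,0],[0,0,0],160],[[0,0,0],[0,0,0],160]]'; python3 st.py|cut -c1-70; python3 -m pendant '[[[0,0,-0.05],[0,0,0],160],[[0,0,0],[0,0,0],160],[[0,0,0],[0,0,0],160]]'; python3 st.py|cut -c1-70; python3 held.py .0675 yellow .621 -.110|head -1
```

```text
clock: 43.92
position: [0.6212, -0.1087, 0.0759]
ee_rot: [0.999, -0.003, 0.004, 0.048]
ft_force: [-0.6, -0.2, 0.9]
grip_width: 0.702
t 43.92 pos [ 0.6212 -0.1087  0.0759] jawyaw -0.3 toolz [ 0.008 -0.096
clock: 44.3
position: [0.6212, -0.1087, 0.0758]
ee_rot: [0.999, -0.003, 0.004, 0.048]
ft_force: [-1.5, -0.9, 3.4]
grip_width: 0.7
t 44.3 pos [ 0.6212 -0.1087  0.0758] jawyaw -0.3 toolz [ 0.008 -0.096 
wrist lid [ 621.1 -109.5] 23.7 n 7101 slope [-0.43  0.02] z 0.0661 bowl [ 0.6207 -0.1094 -0.0007]
```

Seated, so release and back off.

```bash
python3 -m pendant '[[[0,0,0],[0,0,0],78],[[0,0,0],[0,0,0],70],[[0,0,0],[0,0,0],55],[[0,0,0],[0,0,0],30],[[0,0,0],[0,0,0],0],[[0,0,0],[0,0,0],0],[[0,0.2,2],[0,0,0],0],[[0,0,4],[0,0,0],0],[[0,0,5],[2.5,0.2,0],0],[[0,3,5],[2.8,0.2,0],0],[[0,3,0],[0,0,0],0],[[0,0,0],[0,0,0],0]]' 20; python3 st.py; python3 tilt.py 2>&1 | grep -E "wrist|scene"; python3 wb.py blue yellow | head -2;  python3 - <<'E'
from h import *
snap("wrist","w17.png")
E
```

```text
clock: 45.9
position: [0.6209, -0.0432, 0.2484]
ee_rot: [1.0, -0.001, 0.003, -0.0]
ft_force: [0.7, 0.1, -0.3]
grip_width: 1.001
t 45.9 pos [ 0.6209 -0.0432  0.2484] jawyaw -0.2 toolz [ 0.006  0.001 -1.   ] rotvec [-180.     0.3   -0.6] F [ 0.7  0.1 -0.3] w 1.001 q [ 0.58  0.43 -0.78  1.44  0.3   1.39 -0.21]
scene yellow 131 slope [-0.5   4.44] res 0.0012 z 0.0685 circ [ 621.8 -112.7] 23.1
scene blue 159 slope [-1.92 -3.32] res 0.0013 z 0.0684 circ [618.4  40.5] 24.2
wrist yellow 1373 slope [-0.13  4.87] res 0.0007 z 0.0661 circ [ 621.1 -110.9] 23.4
wrist blue 2173 slope [-2.69 -2.78] res 0.0007 z 0.0663 circ [618.5  41.1] 23.8
blue (array([ 0.61740166,  0.04016668, -0.00079595]), 2564, np.float64(0.0004622097353056892))
yellow (array([ 0.62076566, -0.10884759, -0.0009688 ]), 2630, np.float64(0.0011566075539715037))
```

View pics/w17.png

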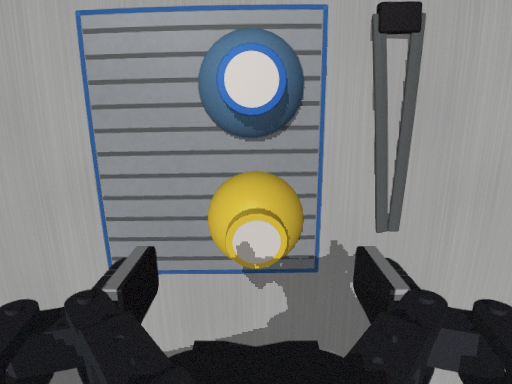

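The lids are balanced and near-centred, about 2 mm off with 4–5° of residual tilt. That tilt seems to be inherent, because a lid released level at the centre still tips that much. On to the green clip lid.

```bash
python3 -m pendant '[[[-2.8,-2.6,0],[0,0,-8.5],0],[[-2.8,-2.6,0],[0,0,-8.5],0],[[-2.8,-2.6,0],[0,0,-8.5],0],[[-2.8,-2.6,0],[0,0,-8.5],0],[[-2.8,-2.6,-1],[0,0,-8.5],0],[[-2.8,-2.6,-1],[0,0,-8.5],0],[[-2.8,-2.6,-1],[0,0,-8.5],0],[[-2.8,-2.6,-1],[0,0,-8.5],0],[[-2.5,-2,-2],[0,0,-7],0],[[0,0,0],[0,0,0],0],[[0,0,0],[0,0,0],0]]' 40; python3 st.py; python3 lid.py green .018 wrist; python3 - <<'E'
from h import *
snap("wrist","w18.png")
E
```

```text
clock: 47.52
position: [0.3586, -0.287, 0.1811]
ee_rot: [0.774, -0.633, -0.001, -0.0]
ft_force: [0.7, 0.8, 0.1]
grip_width: 1.0
t 47.52 pos [ 0.3586 -0.287   0.1811] jawyaw -78.6 toolz [-0.001  0.002 -1.   ] rotvec [-1.393e+02  1.139e+02  1.000e-01] F [0.7 0.8 0.1] w 1.0 q [ 1.04  0.05 -0.48  1.95  0.02  1.16 -0.81]
green px [247. 182.] rect [ 354.8 -278.7] [88.8 62.7] 13.5 circ 354.7 -278.6 53.1
```

View pics/w18.png

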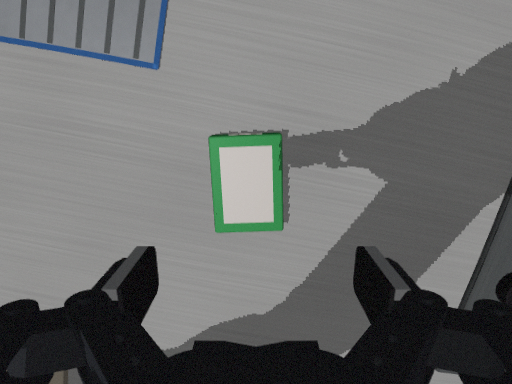

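```bash
python3 -m pendant '[[[0.4,0.4,-3],[-2,8.1,2],0],[[0.4,0.4,-3],[-2,8.1,0],0],[[0.4,0.4,-3],[-2,8.1,0],0],[[0,0,0],[0,0,0],0],[[0,0,0],[0,0,0],0]]' 40; python3 st.py
```

```text
clock: 48.25
position: [0.3754, -0.2744, 0.091]
ee_rot: [0.768, -0.601, -0.132, 0.176]
ft_force: [-0.6, 0.2, 0.1]
grip_width: 0.999
t 48.25 pos [ 0.3754 -0.2744  0.091 ] jawyaw -76.0 toolz [-0.415 -0.112 -0.903] rotvec [124.6 -97.6 -21.4] F [-0.6  0.2  0.1] w 0.999 q [ 0.78  0.43 -0.51  1.8   0.43  1.39 -1.23]
```

```bash
sed -i 's/"toolz",/"jaw",Q[:,0].round(3),"toolz",/' st.py; python3 -m pendant '[[[-0.4,0,-3],[0,0,0],0],[[0,0,-2],[0,0,0],0],[[0,0,-1],[0,0,0],0],[[0,0,0],[0,0,0],0],[[0,0,0],[0,0,0],0]]' 40; python3 st.py;  python3 - <<'E'
from h import *
snap("wrist","w19.png")
E
```

```text
clock: 48.88
position: [0.3735, -0.2782, 0.0365]
ee_rot: [0.767, -0.605, -0.125, 0.174]
ft_force: [-0.8, -0.8, 0.7]
grip_width: 1.003
t 48.88 pos [ 0.3735 -0.2782  0.0365] jawyaw -76.2 jaw [ 0.238 -0.971  0.019] toolz [-0.403 -0.117 -0.908] rotvec [124.6 -98.2 -20.3] F [-0.8 -0.8  0.7] w 1.003 q [ 0.78  0.5  -0.49  1.84  0.48  1.28 -1.28]
```

View pics/w19.png

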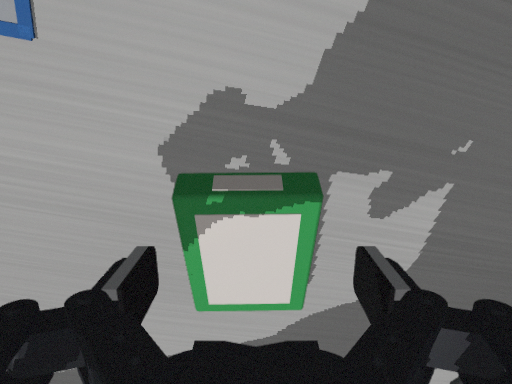

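```bash
python3 -m pendant '[[[-0.1,0.4,-0.9],[1,0.3,0],0],[[0,0,-0.5],[0,0,0],0],[[0,0,0],[0,0,0],0],[[0,0,0],[0,0,0],0]]' 40; python3 st.py
```

```text
clock: 49.42
position: [0.3728, -0.2739, 0.0219]
ee_rot: [0.768, -0.603, -0.132, 0.169]
ft_force: [0.5, 0.9, -0.4]
grip_width: 0.997
t 49.42 pos [ 0.3728 -0.2739  0.0219] jawyaw -76.2 jaw [ 0.238 -0.971  0.   ] toolz [-0.407 -0.1   -0.908] rotvec [125.2 -98.2 -21.6] F [ 0.5  0.9 -0.4] w 0.997 q [ 0.77  0.53 -0.49  1.84  0.48  1.26 -1.29]
```

```bash
python3 -m pendant '[[[0,0,0],[0,0,0],40],[[0,0,0],[0,0,0],70],[[0,0,0],[0,0,0],90],[[0,0,0],[0,0,0],140],[[0,0,0],[0,0,0],160],[[0,0,0],[0,0,0],160],[[0,0,2],[0,0,0],160],[[0,0,4],[0,0,0],160],[[0,0,4],[0,0,0],160],[[0,0,0],[0,0,0],160]]' 50; python3 st.py;  python3 - <<'E'
from h import *
snap("wrist","w20.png")
E
```

```text
clock: 50.68
position: [0.3731, -0.2735, 0.1289]
ee_rot: [0.769, -0.603, -0.132, 0.169]
ft_force: [0.2, -0.7, -1.4]
grip_width: 0.733
t 50.67 pos [ 0.3731 -0.2735  0.1289] jawyaw -76.2 jaw [ 0.239 -0.971  0.001] toolz [-0.406 -0.1   -0.909] rotvec [125.2 -98.2 -21.4] F [ 0.2 -0.7 -1.4] w 0.733 q [ 0.81  0.37 -0.53  1.78  0.4   1.44 -1.19]
```

View pics/w20.png

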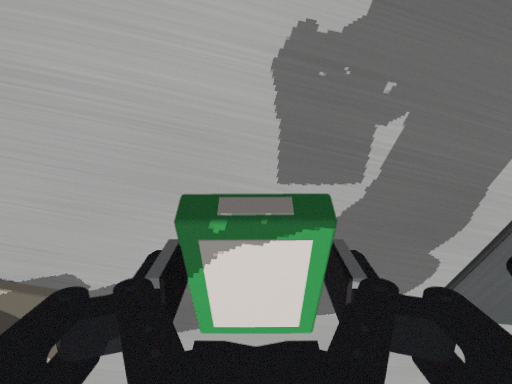

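```bash
python3 -m pendant '[[[1.2,1.5,2],[0,0,9.5],160],[[1.2,1.5,2],[0,0,9.5],160],[[1.2,1.5,2],[0,0,9.5],160],[[1.2,1.5,2],[0,0,9.5],160],[[1.2,1.5,0],[0,0,9.5],160],[[1.2,1.5,0],[0,0,9.5],160],[[1.2,1.5,0],[0,0,9.5],160],[[1.2,1.5,0],[0,0,9.5],160],[[0,0,0],[0,0,0],160],[[0,0,0],[0,0,0],160]]'; python3 st.py
```

```text
clock: 51.98
position: [0.4655, -0.1492, 0.2037]
ee_rot: [0.976, 0.018, -0.003, 0.217]
ft_force: [0.2, -0.8, -0.9]
grip_width: 0.724
t 51.98 pos [ 0.4655 -0.1492  0.2037] jawyaw 1.9 jaw [ 0.999  0.033 -0.013] toolz [ 0.003 -0.424 -0.906] rotvec [154.9   2.8  -0.4] F [ 0.2 -0.8 -0.9] w 0.724 q [ 0.71  0.1  -0.82  1.93  0.54  1.24 -0.27]
```

```bash
python3 -m pendant '[[[0,0,0],[9,-0.7,-1.9],160],[[0,0,0],[9,0,0],160],[[0,0,0],[9,0,0],160],[[0,0,0],[9,0,0],160],[[0,0,0],[9,0,0],160],[[0,0,0],[9,0,0],160],[[0,0,0],[0,0,0],160]]'; python3 st.py
```

```text
clock: 52.85
position: [0.4636, -0.155, 0.2024]
ee_rot: [0.964, -0.013, -0.002, -0.266]
ft_force: [0.2, -0.3, -1.3]
grip_width: 0.73
t 52.85 pos [ 0.4636 -0.155   0.2024] jawyaw -1.4 jaw [ 1.    -0.024 -0.01 ] toolz [ 0.004  0.512 -0.859] rotvec [-149.2    2.     0.3] F [ 0.2 -0.3 -1.3] w 0.73 q [ 1.1   0.35 -0.68  1.71 -0.28  1.39  0.48]
```

```bash
python3 -m pendant '[[[0,0,0],[8.6,-0.5,1.4],160],[[0,0,0],[8.6,0,0],160],[[0,0,0],[8.6,0,0],160],[[0,0,0],[8.6,0,0],160],[[0,0,0],[0,0,0],160],[[0,0,0],[0,0,0],160]]'; python3 st.py;python3 - <<'E'
from h import *
snap("wrist","w21.png"); c=snap("scene","s21.png")
E
```

```text
clock: 53.6
position: [0.4649, -0.1511, 0.2041]
ee_rot: [0.844, 0.002, -0.006, -0.536]
ft_force: [0.4, 0.1, -1.0]
grip_width: 0.726
t 53.6 pos [ 0.4649 -0.1511  0.2041] jawyaw 0.6 jaw [ 1.     0.01  -0.008] toolz [-0.012  0.905 -0.426] rotvec [-115.2   -0.3    0.8] F [ 0.4  0.1 -1. ] w 0.726 q [ 1.19  0.7  -0.68  1.58 -0.51  1.65  0.63]
```

View pics/w21.png

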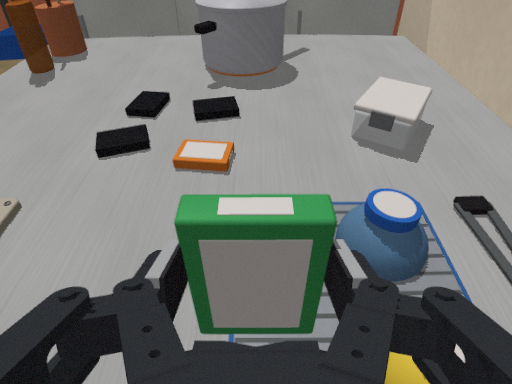

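View pics/s21.png

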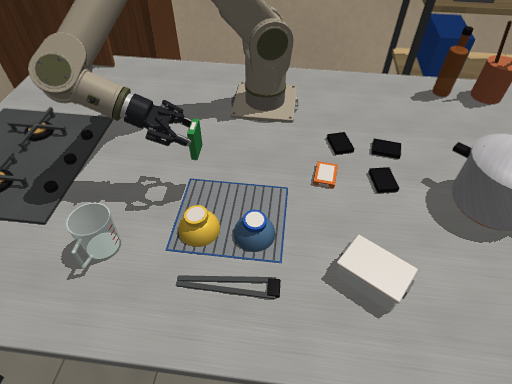

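```bash
python3 -m pendant '[[[0.6,0.2,-3],[0.2,-0.4,-0.5],160],[[0.6,0.1,-3],[0,0,0],160],[[0,0,-3],[0,0,0],160],[[0,0,-2],[0,0,0],160],[[0,0,0],[0,0,0],160],[[0,0,0],[0,0,0],160]]'; python3 st.py
```

```text
clock: 54.45
position: [0.4796, -0.1476, 0.0974]
ee_rot: [0.849, 0.004, 0.002, -0.529]
ft_force: [0.2, 0.2, -0.7]
grip_width: 0.727
t 54.45 pos [ 0.4796 -0.1476  0.0974] jawyaw 0.3 jaw [1.    0.006 0.007] toolz [-0.002  0.897 -0.441] rotvec [-116.2   -0.6   -0.2] F [ 0.2  0.2 -0.7] w 0.727 q [ 1.14  0.85 -0.64  1.58 -0.44  1.5   0.72]
```

```bash
python3 -m pendant '[[[-0.2,0,-1.5],[1,0.4,-0.3],160],[[0,0,-1.0],[0,0,0],160],[[0,0,0],[0,0,0],160],[[0,0,0],[0,0,0],160]]'; python3 st.py; python3 - <<'E'
from h import *
snap("wrist","w22.png"); c=snap("scene"); cv2.imwrite("pics/s22.png",cv2.resize(c["pixels"][100:280,60:320,::-1],(780,540)))
E
```

```text
clock: 54.95
position: [0.4778, -0.1482, 0.0717]
ee_rot: [0.844, 0.0, 0.001, -0.536]
ft_force: [0.0, -0.6, -0.1]
grip_width: 0.727
t 54.95 pos [ 0.4778 -0.1482  0.0717] jawyaw -0.0 jaw [ 1.    -0.001  0.001] toolz [ 0.001  0.905 -0.426] rotvec [-1.152e+02 -0.000e+00 -1.000e-01] F [ 0.  -0.6 -0.1] w 0.727 q [ 1.13  0.9  -0.62  1.58 -0.43  1.48  0.74]
```

View pics/s22.png

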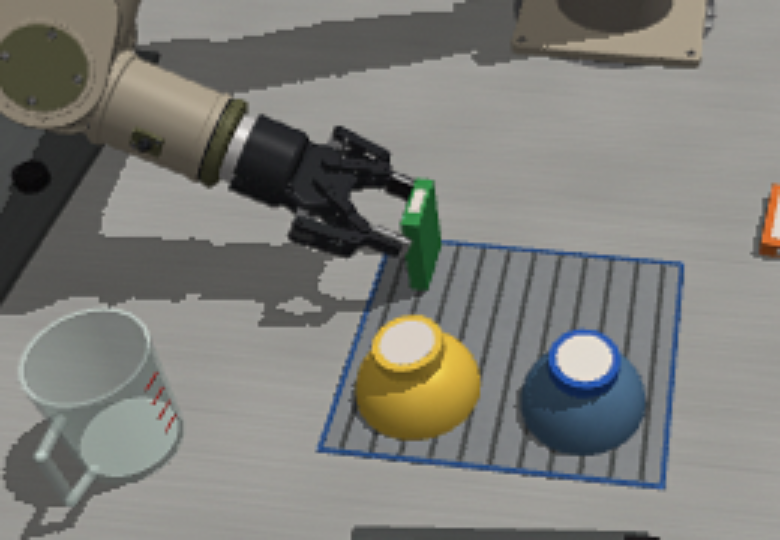

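```bash
cat > vert.py <<'E'
import sys
from meas import *
k=sys.argv[1]
for n in ["scene","wrist","top"]:
    c=snap(n);P=cloud(c); rgb=c["pixels"].astype(int)
    m=masks(c)[k]&(P[:,:,2]<.2)&(P[:,:,0]>.4)&(P[:,:,0]<.56)
    q=P[cv2.erode(m.astype(np.uint8),np.ones((3,3)))>0]
    if len(q)<15: print(n,len(q));continue
    # y-facing face: fit y = a x + b z + c over the densest side
    A=np.c_[q[:,0]-q[:,0].mean(),q[:,2]-q[:,2].mean(),np.ones(len(q))]
    w=np.ones(len(q),bool)
    for _ in range(5):
        s=np.linalg.lstsq(A[w],q[w,1],rcond=None)[0]; r=abs(A@s-q[:,1]); w=r<max(.002,np.median(r)*1.5)
    print(n,len(q),w.sum(),"yaw,lean deg",np.degrees(s[:2]).round(1),"y",s[2].round(4),"x",np.percentile(q[:,0],[2,98]).round(3),"y",np.percentile(q[:,1],[2,98]).round(3),"z",np.percentile(q[:,2],[2,98]).round(3))
E
python3 vert.py green; python3 -m pendant '[[[0,0,-0.4],[0,0,0],160],[[0,0,-0.2],[0,0,0],160],[[0,0,0],[0,0,0],160],[[0,0,0],[0,0,0],160]]'; python3 st.py
```

```text
scene 170 122 yaw,lean deg [-2.2  0.3] y -0.1274 x [0.459 0.512] y [-0.138 -0.126] z [0.019 0.097]
wrist 7465 5833 yaw,lean deg [-0.   0.8] y -0.1427 x [0.448 0.508] y [-0.144 -0.129] z [0.009 0.095]
top 36 21 yaw,lean deg [ -1.8 -11.8] y -0.13 x [0.447 0.505] y [-0.138 -0.126] z [0.054 0.101]
clock: 55.7
position: [0.4779, -0.1483, 0.0662]
ee_rot: [0.844, 0.0, 0.001, -0.536]
ft_force: [-1.3, -1.2, 1.6]
grip_width: 0.731
t 55.7 pos [ 0.4779 -0.1483  0.0662] jawyaw -0.0 jaw [ 1.    -0.     0.002] toolz [ 0.001  0.905 -0.426] rotvec [-1.152e+02 -0.000e+00 -1.000e-01] F [-1.3 -1.2  1.6] w 0.731 q [ 1.13  0.91 -0.62  1.58 -0.43  1.47  0.74]
```

```bash
python3 -m pendant '[[[0,0,-0.15],[0.3,0,0],160],[[0,0,0],[0,0,0],160],[[0,0,-0.1],[0,0,0],160],[[0,0,0],[0,0,0],160]]'; python3 st.py | cut -c1-190; python3 -m pendant '[[[0,0,-0.1],[0,0,0],160],[[0,0,0],[0,0,0],160],[[0,0,0],[0,0,0],160]]';python3 st.py | cut -c1-190;
```

```text
clock: 56.2
position: [0.4782, -0.148, 0.0661]
ee_rot: [0.842, 0.001, 0.001, -0.54]
ft_force: [-1.0, -0.6, 1.7]
grip_width: 0.727
t 56.2 pos [ 0.4782 -0.148   0.0661] jawyaw 0.0 jaw [1.    0.001 0.003] toolz [ 0.001  0.909 -0.418] rotvec [-1.147e+02 -1.000e-01 -1.000e-01] F [-1.  -0.6  1.7] w 0.727 q [ 1.13  0.92 -0.62
clock: 56.58
position: [0.4783, -0.148, 0.0661]
ee_rot: [0.842, 0.001, 0.001, -0.54]
ft_force: [-0.8, -1.1, 2.6]
grip_width: 0.729
t 56.58 pos [ 0.4783 -0.148   0.0661] jawyaw 0.1 jaw [1.    0.001 0.003] toolz [ 0.     0.909 -0.416] rotvec [-1.146e+02 -2.000e-01 -1.000e-01] F [-0.8 -1.1  2.6] w 0.729 q [ 1.13  0.92 -0.6
```

```bash
python3 -m pendant '[[[0,0,-0.2],[0,0,0],160],[[0,0,0],[0,0,0],160],[[0,0,0],[0,0,0],72],[[0,0,0],[0,0,0],66],[[0,0,0],[0,0,0],60],[[0,0,0],[0,0,0],50],[[0,0,0],[0,0,0],30],[[0,0,0],[0,0,0],0],[[0,0,0],[0,0,0],0]]' 20; python3 st.py; python3 vert.py green; python3 - <<'E'
from h import *
snap("wrist","w23.png")
E
```

```text
clock: 57.7
position: [0.4786, -0.1474, 0.065]
ee_rot: [0.841, 0.002, 0.001, -0.541]
ft_force: [-0.5, 0.2, 0.5]
grip_width: 0.999
t 57.7 pos [ 0.4786 -0.1474  0.065 ] jawyaw 0.1 jaw [1.    0.001 0.004] toolz [ 0.     0.91  -0.414] rotvec [-114.5   -0.2   -0.2] F [-0.5  0.2  0.5] w 0.999 q [ 1.13  0.92 -0.62  1.57 -0.43  1.48  0.74]
scene 188 117 yaw,lean deg [-3.2  0.4] y -0.1275 x [0.463 0.513] y [-0.138 -0.125] z [0.013 0.091]
wrist 7637 5958 yaw,lean deg [-0.2  0.6] y -0.1419 x [0.449 0.509] y [-0.143 -0.128] z [0.003 0.089]
top 49 29 yaw,lean deg [-0.1 -7.2] y -0.129 x [0.448 0.507] y [-0.137 -0.125] z [0.034 0.097]
```

View pics/w23.png

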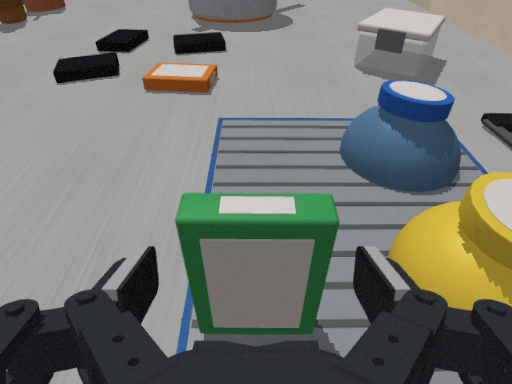

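```bash
python3 -m pendant '[[[0,-1,0.45],[0,0,0],0],[[0,-2,0.9],[0,0,0],0],[[0,-3,1.4],[0,0,0],0],[[0,-3,2],[0,0,0],0],[[0,0,5],[0,0,0],0],[[0,0,5],[-8,0,0],0],[[0,0,0],[-9.5,0,0],0],[[0,0,0],[-9.5,0,0],0],[[0,0,0],[-9.5,0,0],0],[[0,0,0],[-9.5,0,0],0],[[0,0,0],[-9.5,0,0],0],[[0,0,0],[-9.5,0,0],0]]' 40; python3 st.py; python3 meas.py | grep -E "top (orange|green|yellow|blue)" | cut -c1-190; python3 - <<'E'
from h import *
snap("top","t24.png");snap("scene","s24.png")
E
```

```text
clock: 59.4
position: [0.4778, -0.251, 0.223]
ee_rot: [1.0, -0.003, 0.008, 0.014]
ft_force: [-0.1, -0.2, -1.0]
grip_width: 1.0
t 59.4 pos [ 0.4778 -0.251   0.223 ] jawyaw -0.3 jaw [ 1.    -0.005  0.015] toolz [ 0.015 -0.028 -0.999] rotvec [178.4  -0.5   1.4] F [-0.1 -0.2 -1. ] w 1.0 q [ 0.92  0.19 -0.6   1.72  0.14  1.24  0.29]
top orange a 285 px 46 376 zt 0.177 topmean [-0.124  0.676  0.177] rectRay mm [array([-108.,  643.]), array([ 37., 119.]), np.float64(6.0)] rectcloud [-131.  668.] [59. 27.]
top orange a 483 px 12 370 zt 0.131 topmean [-0.129  0.8    0.132] rectRay mm [array([-112.,  773.]), array([74., 75.]), np.float64(6.0)] rectcloud [-125.  818.] [99. 38.]
top orange a 468 px 205 225 zt 0.025 topmean [0.373 0.228 0.02 ] rectRay mm [array([373., 227.]), array([63., 88.]), np.float64(83.0)] rectcloud [373. 229.] [64. 88.]
top yellow a 761 px 310 158 zt 0.072 topmean [ 0.622 -0.112  0.069] rectRay mm [array([ 604., -103.]), array([104., 105.]), np.float64(46.0)] rectcloud [ 618. -108.] [108. 101.]
top blue a 729 px 266 157 zt 0.072 topmean [0.617 0.04  0.069] rectRay mm [array([599.,  41.]), array([101., 101.]), np.float64(3.0)] rectcloud [614.  40.] [104. 101.]
```

View pics/t24.png

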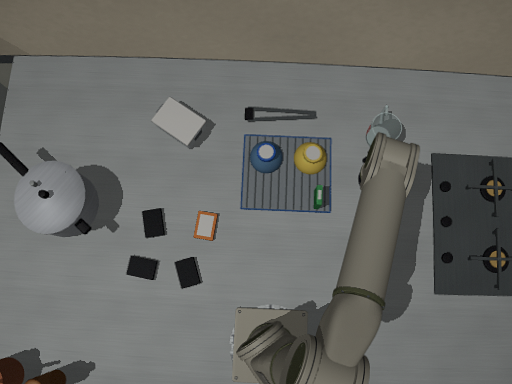

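View pics/s24.png

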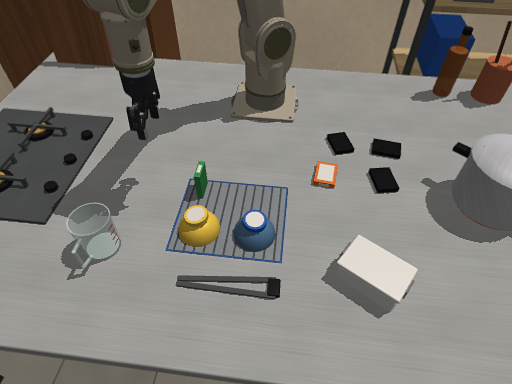

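```bash
python3 -m pendant '[[[-1,5.2,0.5],[-1,0.8,9.2],0],[[-1,5.2,0],[0,0,9.2],0],[[-1,5.2,0],[0,0,9.2],0],[[-1,5.2,0],[0,0,9.2],0],[[-1,5.2,0],[0,0,9.2],0],[[-1,5.2,0],[0,0,9.2],0],[[-1,5.2,0],[0,0,9.2],0],[[-1,5.2,-1],[0,0,9.2],0],[[-1,5.2,-1],[0,0,9.2],0],[[0,0,0],[0,0,0],0],[[0,0,0],[0,0,0],0]]' 40; python3 st.py; python3 lid.py orange .018 wrist; python3 - <<'E'
from h import *
snap("wrist","w25.png")
E
```

```text
clock: 60.98
position: [0.3866, 0.2192, 0.209]
ee_rot: [0.747, 0.665, 0.008, 0.001]
ft_force: [-0.4, -0.6, -0.8]
grip_width: 0.996
t 60.98 pos [0.3866 0.2192 0.209 ] jawyaw 83.3 jaw [0.116 0.993 0.011] toolz [ 0.013  0.01  -1.   ] rotvec [134.4 119.6   1.5] F [-0.4 -0.6 -0.8] w 0.996 q [ 0.52 -0.01 -1.11  1.93 -0.01  1.2   0.87]
orange px [261. 156.] rect [372.3 229.3] [62.8 86.8] 83.2 circ 372.5 229.6 52.9
```

View pics/w25.png

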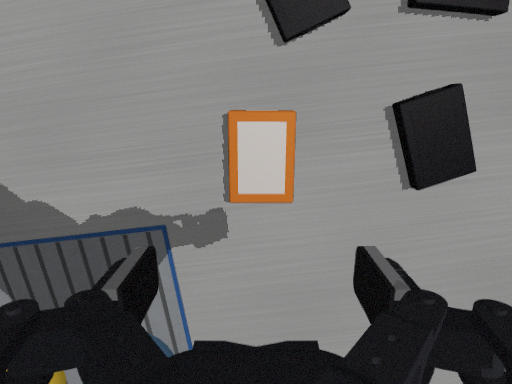

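```bash
python3 -m pendant '[[[0.2,0.3,-3.5],[0.8,8.4,-0.1],0],[[0,0.2,-3.5],[0.8,8.4,0],0],[[0,0.2,-3.5],[0.8,8.4,0],0],[[0,0,0],[0,0,0],0],[[0,0,0],[0,0,0],0]]' 40; python3 st.py
```

```text
clock: 61.7
position: [0.3932, 0.2197, 0.1104]
ee_rot: [0.738, 0.644, -0.134, -0.149]
ft_force: [0.5, 0.8, 1.0]
grip_width: 0.997
t 61.7 pos [0.3932 0.2197 0.1104] jawyaw 82.2 jaw [ 0.135  0.991 -0.005] toolz [-0.39   0.048 -0.92 ] rotvec [-121.6 -106.    22. ] F [0.5 0.8 1. ] w 0.997 q [ 0.36  0.56 -1.02  1.78  0.19  1.36  0.71]
```

```bash
python3 -m pendant '[[[-0.3,0.6,-3],[0,1.5,1],0],[[0,0,-3],[0,0,0],0],[[0,0,-1.3],[0,0,0],0],[[0,0,0],[0,0,0],0],[[0,0,0],[0,0,0],0]]' 40; python3 st.py; python3 - <<'E'
from h import *
snap("wrist","w26.png")
E
```

```text
clock: 62.32
position: [0.3956, 0.2251, 0.0466]
ee_rot: [0.734, 0.65, -0.136, -0.147]
ft_force: [0.1, -0.7, 0.7]
grip_width: 0.997
t 62.33 pos [0.3956 0.2251 0.0466] jawyaw 83.2 jaw [ 0.119  0.993 -0.008] toolz [-0.39   0.039 -0.92 ] rotvec [-121.  -107.1   22.4] F [ 0.1 -0.7  0.7] w 0.997 q [ 0.3   0.66 -0.96  1.8   0.27  1.26  0.69]
```

View pics/w26.png

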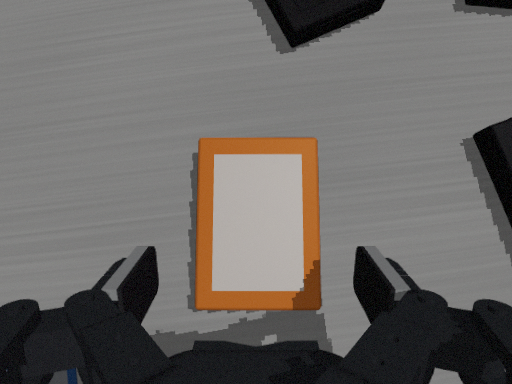

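```bash
python3 -m pendant '[[[-0.6,0.1,-1.2],[0.4,0.8,0],0],[[0,0,-1],[0,0,0],0],[[0,0,-0.1],[0,0,0],0],[[0,0,0],[0,0,0],0],[[0,0,0],[0,0,0],0]]' 40; python3 st.py
```

```text
clock: 63.0
position: [0.3895, 0.2263, 0.0225]
ee_rot: [0.732, 0.649, -0.138, -0.154]
ft_force: [0.8, 0.8, -0.2]
grip_width: 0.998
t 63.0 pos [0.3895 0.2263 0.0225] jawyaw 83.1 jaw [ 0.119  0.993 -0.002] toolz [-0.403  0.047 -0.914] rotvec [-120.2 -106.6   22.7] F [ 0.8  0.8 -0.2] w 0.998 q [ 0.28  0.69 -0.94  1.82  0.29  1.23  0.68]
```

```bash
python3 -m pendant '[[[0,0,0],[0,0,0],40],[[0,0,0],[0,0,0],70],[[0,0,0],[0,0,0],90],[[0,0,0],[0,0,0],140],[[0,0,0],[0,0,0],160],[[0,0,0],[0,0,0],160],[[0,0,2],[0,0,0],160],[[0,0,4],[0,0,0],160],[[0,0,5],[0,0,0],160],[[0,0,5],[0,0,0],160],[[0,0,0],[0,0,0],160]]' 50; python3 st.py;  python3 - <<'E'
from h import *
snap("wrist","w27.png")
E
```

```text
clock: 64.38
position: [0.3886, 0.2272, 0.1927]
ee_rot: [0.732, 0.65, -0.137, -0.154]
ft_force: [-0.1, -0.1, -2.3]
grip_width: 0.724
t 64.38 pos [0.3886 0.2272 0.1927] jawyaw 83.2 jaw [ 0.118  0.993 -0.001] toolz [-0.401  0.047 -0.915] rotvec [-120.2 -106.7   22.6] F [-0.1 -0.1 -2.3] w 0.724 q [ 0.4   0.47 -1.08  1.7   0.11  1.51  0.73]
```

View pics/w27.png

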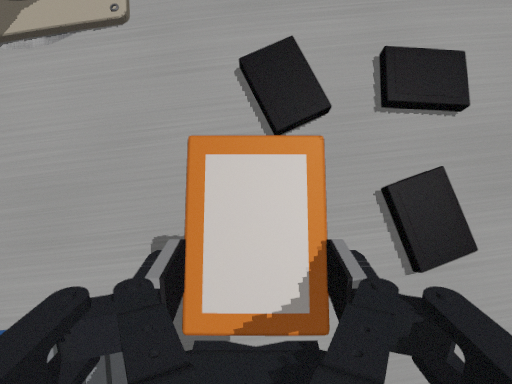

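```bash
python3 -m pendant '[[[1,-1.6,0.5],[0,0,-9.2],160],[[1,-1.6,0],[0,0,-9.2],160],[[1,-1.6,0],[0,0,-9.2],160],[[1,-1.6,0],[0,0,-9.2],160],[[1,-1.6,0],[0,0,-9.2],160],[[1,-1.6,0],[0,0,-9.2],160],[[1,-1.6,0],[0,0,-9.2],160],[[1,-1.6,0],[0,0,-9.2],160],[[1,-1.6,0],[0,0,-9.2],160],[[0,0,0],[0,0,0],160],[[0,0,0],[0,0,0],160]]'; python3 st.py
```

```text
clock: 65.8
position: [0.4728, 0.0769, 0.1879]
ee_rot: [0.977, -0.018, -0.004, -0.211]
ft_force: [0.3, 0.6, -1.2]
grip_width: 0.728
t 65.8 pos [0.4728 0.0769 0.1879] jawyaw -1.9 jaw [ 0.999 -0.033 -0.016] toolz [-0.001  0.413 -0.911] rotvec [-155.6    2.8    0.7] F [ 0.3  0.6 -1.2] w 0.728 q [ 0.83  0.16 -0.85  1.92 -0.34  1.13  0.09]
```

```bash
python3 -m pendant '[[[0,0,0.5],[-9,-0.9,1.9],160],[[0,0,0.3],[-9,0,0],160],[[0,0,0],[-9,0,0],160],[[0,0,0],[-9,0,0],160],[[0,0,0],[-9,0,0],160],[[0,0,0],[-9,0,0],160],[[0,0,0],[0,0,0],160]]'; python3 st.py
```

```text
clock: 66.68
position: [0.4724, 0.0833, 0.1956]
ee_rot: [0.963, 0.012, 0.001, 0.269]
ft_force: [-0.6, -0.3, -0.8]
grip_width: 0.725
t 66.67 pos [0.4724 0.0833 0.1956] jawyaw 1.4 jaw [ 1.     0.024 -0.004] toolz [ 0.009 -0.518 -0.856] rotvec [148.8   1.9   0.2] F [-0.6 -0.3 -0.8] w 0.725 q [ 0.19  0.34 -0.9   1.79  0.67  1.55 -0.86]
```

```bash
python3 -m pendant '[[[0,0,0],[-8.7,-0.2,-1.4],160],[[0,0,0],[-8.7,0,0],160],[[0,0,0],[-8.7,0,0],160],[[0,0,0],[-8.7,0,0],160],[[0,0,0],[0,0,0],160],[[0,0,0],[0,0,0],160]]'; python3 st.py; python3 vert.py orange
```

```text
clock: 67.42
position: [0.4737, 0.0801, 0.1953]
ee_rot: [0.839, -0.001, -0.008, 0.543]
ft_force: [0.6, -1.0, -0.3]
grip_width: 0.725
t 67.42 pos [0.4737 0.0801 0.1953] jawyaw -0.6 jaw [ 1.    -0.01  -0.012] toolz [-0.014 -0.912 -0.409] rotvec [ 1.142e+02 -1.000e-01 -1.000e+00] F [ 0.6 -1.  -0.3] w 0.725 q [-0.2   0.66 -0.71  1.69  0.98  2.03 -1.13]
scene 32 21 yaw,lean deg [31.5 -0.6] y 0.0646 x [0.503 0.507] y [0.063 0.071] z [0.142 0.182]
wrist 5937 5931 yaw,lean deg [-0.4 -0.2] y 0.0757 x [0.443 0.504] y [0.074 0.077] z [0.134 0.198]
top 0
```

```bash
python3 -m pendant '[[[0.2,0.1,-3],[0,-0.4,0.3],160],[[0.2,0.1,-3],[0,0,0],160],[[0,0,-2.5],[0,0,0],160],[[0,0,0],[0,0,0],160],[[0,0,0],[0,0,0],160]]'; python3 st.py; python3 vert.py orange; python3 - <<'E'
from h import *
snap("wrist","w28.png"); snap("scene","s28.png")
E
```

```text
clock: 68.2
position: [0.4797, 0.0803, 0.1137]
ee_rot: [0.842, -0.006, -0.001, 0.54]
ft_force: [-0.2, 0.9, -0.9]
grip_width: 0.726
t 68.2 pos [0.4797 0.0803 0.1137] jawyaw -0.6 jaw [ 1.    -0.011  0.005] toolz [-0.008 -0.909 -0.418] rotvec [ 1.147e+02 -8.000e-01 -1.000e-01] F [-0.2  0.9 -0.9] w 0.726 q [-0.22  0.79 -0.67  1.7   1.01  1.95 -1.24]
scene 71 56 yaw,lean deg [-3.6 -2.3] y 0.0656 x [0.455 0.513] y [0.061 0.072] z [0.061 0.144]
wrist 9716 9701 yaw,lean deg [-0.5 -0.8] y 0.076 x [0.449 0.51 ] y [0.074 0.078] z [0.052 0.138]
top 6
```

View pics/w28.png

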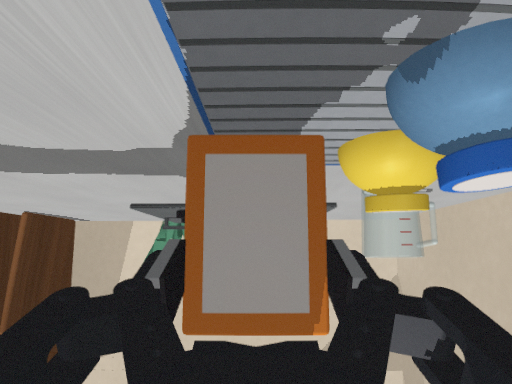

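View pics/s28.png

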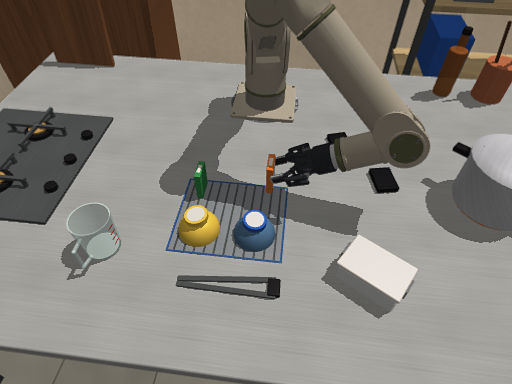

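```bash
python3 -m pendant '[[[-0.1,0.2,-1.5],[-0.8,0.3,0.6],160],[[0,0,-1.3],[0,0,0],160],[[0,0,-0.9],[0,0,0],160],[[0,0,0],[0,0,0],160],[[0,0,0],[0,0,0],160]]'; python3 st.py; python3 vert.py orange
```

```text
clock: 69.08
position: [0.4781, 0.0826, 0.0729]
ee_rot: [0.838, 0.001, -0.001, 0.546]
ft_force: [-0.1, 0.5, -0.7]
grip_width: 0.725
t 69.08 pos [0.4781 0.0826 0.0729] jawyaw 0.1 jaw [ 1.     0.001 -0.002] toolz [ 0.    -0.915 -0.403] rotvec [ 1.138e+02  2.000e-01 -1.000e-01] F [-0.1  0.5 -0.7] w 0.725 q [-0.25  0.86 -0.65  1.69  1.04  1.93 -1.29]
scene 69 54 yaw,lean deg [-1.3 -0.2] y 0.0671 x [0.455 0.513] y [0.064 0.074] z [0.022 0.103]
wrist 9659 9642 yaw,lean deg [0.2 0.1] y 0.0782 x [0.448 0.508] y [0.077 0.08 ] z [0.011 0.098]
top 0
```

```bash
python3 -m pendant '[[[0,0,-0.4],[0,0,0],160],[[0,0,-0.2],[0,0,0],160],[[0,0,0],[0,0,0],160],[[0,0,0],[0,0,0],160]]'; python3 st.py|cut -c1-200; python3 -m pendant '[[[0,0,-0.15],[0,0,0],160],[[0,0,0],[0,0,0],160],[[0,0,0],[0,0,0],160]]'; python3 st.py|cut -c1-200
```

```text
clock: 69.72
position: [0.4785, 0.0827, 0.0673]
ee_rot: [0.838, 0.001, 0.0, 0.546]
ft_force: [-0.6, -0.3, -1.3]
grip_width: 0.73
t 69.72 pos [0.4785 0.0827 0.0673] jawyaw 0.1 jaw [ 1.     0.001 -0.001] toolz [ 0.001 -0.915 -0.404] rotvec [1.138e+02 1.000e-01 0.000e+00] F [-0.6 -0.3 -1.3] w 0.73 q [-0.25  0.87 -0.64  1.69  1.04 
clock: 70.1
position: [0.4785, 0.0827, 0.0657]
ee_rot: [0.838, 0.001, 0.0, 0.546]
ft_force: [1.0, 0.3, -0.8]
grip_width: 0.73
t 70.1 pos [0.4785 0.0827 0.0657] jawyaw 0.1 jaw [ 1.     0.001 -0.001] toolz [ 0.001 -0.915 -0.404] rotvec [1.138e+02 1.000e-01 0.000e+00] F [ 1.   0.3 -0.8] w 0.73 q [-0.25  0.88 -0.64  1.69  1.04
```

```bash
python3 -m pendant '[[[0,0,-0.15],[0,0,0],160],[[0,0,0],[0,0,0],160],[[0,0,0],[0,0,0],160]]'; python3 st.py|cut -c1-200; python3 -m pendant '[[[0,0,-0.15],[0,0,0],160],[[0,0,0],[0,0,0],160],[[0,0,0],[0,0,0],160]]'; python3 st.py|cut -c1-200
```

```text
clock: 70.47
position: [0.4785, 0.0827, 0.0641]
ee_rot: [0.838, 0.001, 0.0, 0.546]
ft_force: [0.1, -0.3, -0.7]
grip_width: 0.726
t 70.47 pos [0.4785 0.0827 0.0641] jawyaw 0.1 jaw [ 1.     0.001 -0.   ] toolz [ 0.001 -0.915 -0.404] rotvec [1.138e+02 1.000e-01 0.000e+00] F [ 0.1 -0.3 -0.7] w 0.726 q [-0.25  0.88 -0.64  1.69  1.04
clock: 70.85
position: [0.4785, 0.0827, 0.0625]
ee_rot: [0.838, 0.001, 0.0, 0.546]
ft_force: [0.5, 0.7, -1.1]
grip_width: 0.732
t 70.85 pos [0.4785 0.0827 0.0625] jawyaw 0.1 jaw [ 1.     0.001 -0.   ] toolz [ 0.001 -0.915 -0.404] rotvec [1.138e+02 1.000e-01 0.000e+00] F [ 0.5  0.7 -1.1] w 0.732 q [-0.25  0.88 -0.64  1.69  1.04
```

```bash
python3 vert.py orange; python3 -m pendant '[[[0,0,-0.1],[0,0,0],160],[[0,0,0],[0,0,0],160],[[0,0,0],[0,0,0],160]]'; python3 st.py|cut -c1-200; python3 -m pendant '[[[0,0,-0.1],[0,0,0],160],[[0,0,0],[0,0,0],160],[[0,0,0],[0,0,0],160]]'; python3 st.py|cut -c1-200
```

```text
scene 64 52 yaw,lean deg [-0.1  0.3] y 0.0681 x [0.457 0.513] y [0.064 0.074] z [0.012 0.093]
wrist 9643 9624 yaw,lean deg [0.2 0.1] y 0.0783 x [0.448 0.509] y [0.077 0.08 ] z [0.001 0.087]
top 0
clock: 71.38
position: [0.4785, 0.0827, 0.0616]
ee_rot: [0.838, 0.001, 0.0, 0.546]
ft_force: [-0.6, 0.1, -0.2]
grip_width: 0.731
t 71.38 pos [0.4785 0.0827 0.0616] jawyaw 0.1 jaw [ 1.     0.001 -0.   ] toolz [ 0.001 -0.915 -0.404] rotvec [1.138e+02 1.000e-01 0.000e+00] F [-0.6  0.1 -0.2] w 0.731 q [-0.25  0.88 -0.64  1.69  1.04
clock: 71.75
position: [0.4786, 0.0826, 0.0616]
ee_rot: [0.837, 0.0, 0.0, 0.547]
ft_force: [0.8, -0.2, 0.3]
grip_width: 0.726
t 71.75 pos [0.4786 0.0826 0.0616] jawyaw 0.0 jaw [1.    0.001 0.   ] toolz [ 0.001 -0.916 -0.402] rotvec [113.7   0.    0. ] F [ 0.8 -0.2  0.3] w 0.726 q [-0.25  0.88 -0.64  1.69  1.04  1.92 -1.3 ]
```

Contact at z = 0.0616 (the descent stalled). Release gently, then retreat along the tool axis.

```bash
python3 -m pendant '[[[0,0,-0.1],[0,0,0],160],[[0,0,0],[0,0,0],160],[[0,0,0],[0,0,0],72],[[0,0,0],[0,0,0],66],[[0,0,0],[0,0,0],60],[[0,0,0],[0,0,0],50],[[0,0,0],[0,0,0],30],[[0,0,0],[0,0,0],0],[[0,0,0],[0,0,0],0]]' 20; python3 st.py; python3 vert.py orange; python3 - <<'E'
from h import *
snap("wrist","w29.png")
E
```

```text
clock: 72.88
position: [0.4786, 0.0824, 0.061]
ee_rot: [0.837, 0.0, 0.0, 0.547]
ft_force: [0.5, 0.2, 1.2]
grip_width: 1.002
t 72.88 pos [0.4786 0.0824 0.061 ] jawyaw 0.0 jaw [1.    0.    0.001] toolz [ 0.001 -0.916 -0.401] rotvec [1.136e+02 0.000e+00 1.000e-01] F [0.5 0.2 1.2] w 1.002 q [-0.25  0.89 -0.64  1.69  1.04  1.92 -1.3 ]
scene 82 62 yaw,lean deg [0.3 0.3] y 0.0688 x [0.455 0.513] y [0.064 0.074] z [0.01  0.092]
wrist 9560 9544 yaw,lean deg [0.2 0.2] y 0.0786 x [0.448 0.509] y [0.077 0.08 ] z [0.    0.086]
top 0
```

View pics/w29.png

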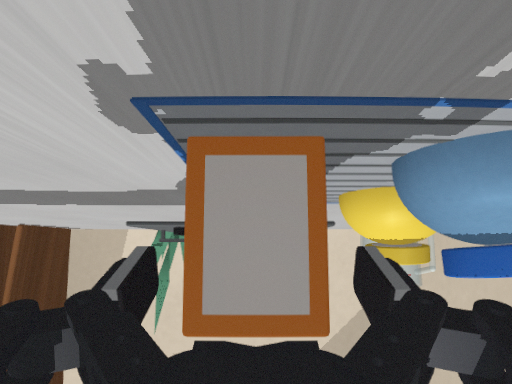

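```bash
python3 -m pendant '[[[0,1,0.45],[0,0,0],0],[[0,2,0.9],[0,0,0],0],[[0,3,1.4],[0,0,0],0],[[0,3,2],[0,0,0],0],[[0,1,5],[0,0,0],0],[[0,1,5],[8,0,0],0],[[0,1,2],[9.5,0,0],0],[[0,0,0],[9.5,0,0],0],[[0,0,0],[9.5,0,0],0],[[-1,3,0],[9.5,0,0],0],[[-1,3,0],[9.5,0,0],0],[[0,0,0],[0,0,0],0]]'; python3 st.py; python3 chk.py 2>/dev/null; python3 tilt.py 2>&1 | grep -E "^(scene|top)"; python3 vert.py green; python3 vert.py orange; python3 - <<'E'
from h import *
c=snap("top"); cv2.imwrite("pics/t30.png",cv2.resize(c["pixels"][95:290,120:400,::-1],(800,557)))
c=snap("scene"); cv2.imwrite("pics/s30.png",cv2.resize(c["pixels"][130:310,60:320,::-1],(780,540)))
E
```

```text
clock: 74.58
position: [0.4531, 0.2867, 0.2431]
ee_rot: [0.997, 0.009, 0.009, 0.076]
ft_force: [0.7, 0.1, 0.4]
grip_width: 0.998
t 74.58 pos [0.4531 0.2867 0.2431] jawyaw 1.2 jaw [1.    0.02  0.017] toolz [ 0.02  -0.151 -0.988] rotvec [171.3   1.6   1.6] F [0.7 0.1 0.4] w 0.998 q [-0.07  0.28 -0.78  1.62  0.31  1.43 -0.88]
scene yellow bowl [ 0.621  -0.111   0.0017] lid mean [ 0.6246 -0.1116  0.068 ] circ [ 624.4 -110.3] slope [-2.4  3.5] 377
scene blue bowl [0.6179 0.039  0.0014] lid mean [0.6214 0.0401 0.068 ] circ [621.1  38.2] slope [-3.7 -2.8] 401
top yellow bowl [ 0.6227 -0.1109  0.0025] lid mean [ 0.6212 -0.1119  0.0687] circ [ 621.1 -111.4] slope [-1.4  2.3] 269
top blue bowl [0.6187 0.0392 0.0024] lid mean [0.6176 0.0398 0.0687] circ [617.8  39.3] slope [-2.8 -2.5] 271
wrist yellow hidden 0
wrist blue hidden 7
scene yellow 132 slope [0.11 5.58] res 0.0012 z 0.0685 circ [ 621.8 -112.7] 23.1
scene blue 159 slope [-1.86 -2.09] res 0.0013 z 0.0683 circ [618.4  40.5] 24.2
top yellow 96 slope [-4.36  4.4 ] res 0.003 z 0.0685 circ [ 622.7 -112.6] 22.7
top blue 101 slope [-5.27 -2.2 ] res 0.0036 z 0.069 circ [618.6  41. ] 23.7
scene 200 124 yaw,lean deg [-2.6 -0.2] y -0.127 x [0.462 0.513] y [-0.138 -0.125] z [0.014 0.091]
wrist 0
top 49 35 yaw,lean deg [ 0.1 -6.4] y -0.1288 x [0.448 0.507] y [-0.137 -0.125] z [0.033 0.096]
scene 88 64 yaw,lean deg [0.6 0.1] y 0.0691 x [0.455 0.513] y [0.064 0.074] z [0.012 0.091]
wrist 723 693 yaw,lean deg [ 0.3 -0.2] y 0.0783 x [0.449 0.508] y [0.074 0.08 ] z [0.003 0.088]
top 28 28 yaw,lean deg [ 2.9 -0.7] y 0.0685 x [0.447 0.506] y [0.065 0.073] z [0.034 0.095]
```

View pics/t30.png

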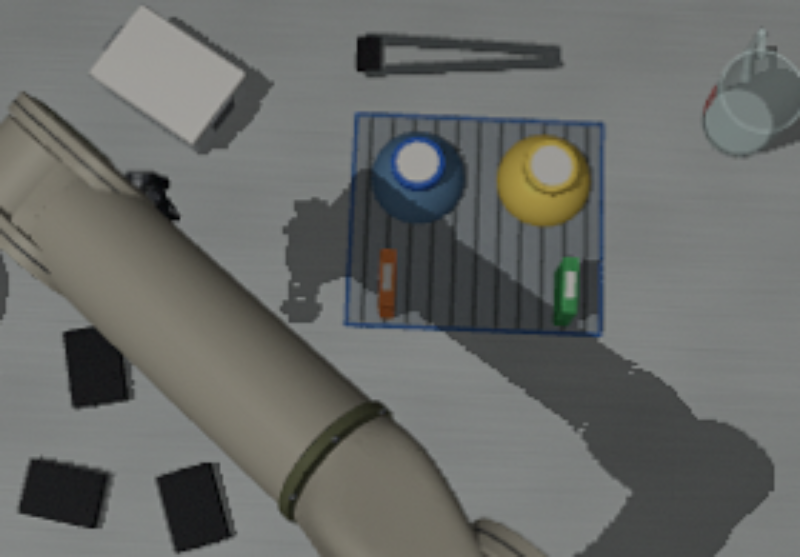

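View pics/s30.png

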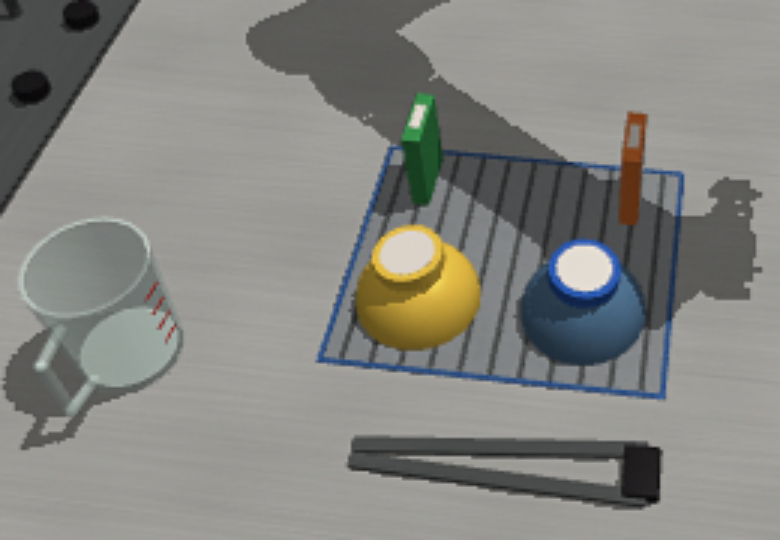

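```bash
python3 -m pendant '[[[0,0,1],[0,0,0],0],[[0,0,0],[0,0,0],0],[[0,0,0],[0,0,0],0],[[0,0,0],[0,0,0],0]]'; python3 tilt.py 2>&1 | grep "^scene"; python3 vert.py green|head -1; python3 vert.py orange|head -1; python3 -c "
from workcell import manip; print(manip.hand_in())"
```

```text
clock: 75.78
position: [0.4536, 0.2858, 0.2521]
ee_rot: [0.997, 0.009, 0.008, 0.076]
ft_force: [-0.8, 0.9, -0.4]
grip_width: 1.001
scene yellow 131 slope [-1.03  5.69] res 0.0012 z 0.0686 circ [ 621.8 -112.7] 23.1
scene blue 158 slope [-2.64 -1.8 ] res 0.0013 z 0.0684 circ [618.4  40.5] 24.2
scene 195 120 yaw,lean deg [-2.4  0.1] y -0.127 x [0.462 0.513] y [-0.138 -0.125] z [0.013 0.091]
scene 85 66 yaw,lean deg [0.4 0.6] y 0.0686 x [0.455 0.513] y [0.064 0.074] z [0.011 0.092]
the job is handed in; nothing more can be done
None
```

I handed the job in at about 76 s with everything placed as asked, except that the two jar lids are not perfectly level. I slid both bowls onto the draining area and balanced each lid on the bowl of its own colour. I then stood the green and orange clip-on lids upright on the draining area. There was no red one in view.

**Last checks**
- **Bowls:** both are wholly on the draining area, with at least 16 mm to spare on every side.
- **Jar lids:** both are about 2 mm off the bowl tops. The yellow lid is tilted about 5° (4.4–5.8° in different readings) and the blue about 3–4°.
- **Clip-on lids:** both were standing within 1° of vertical and free of the gripper, apart from one coarse top-camera reading of the green lid (−6°), based on about 35 points. Just before hand-in I re-read them only in the scene camera.
- **Left alone:** the jug, container, tongs and black look-alikes look unmoved in the pictures. I did not re-measure them.

**What went wrong on the way**
- The first grip on the blue jar lid slipped over its top and had to be redone.
- Both jar lids came out tilted 5–6° at first, so I lifted and re-centred each once. The yellow lid only improved slightly. I left it because it tipped again after being released level, and lifting it after the clip-on lids could have broken the order asked.
- The orange clip-on lid was knocked about 4 cm during the run, so I measured it again before picking it up.

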